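# Pry open the weight case and load the balance

## Task

The lid of the grey weight case is tight and has no handle: pick up the spatula from the mat, work its blade into the notch under the lid's tab and lever the lid up with it (no fingers on the shut lid), then swing the lid back until it stands open past upright. Lay the spatula flat on the middle of its mat again, then take the larger brass weight out of the case and set it gently, upright, on the middle of the balance pan. Leave the lid open, the smaller weight standing in the case, and everything else on the bench where it is.

Things in the scene. Friction and masses are not known exactly. Their poses are not given: they have to be found in the camera images.
- case: Grey steel case for weights, fixed, 130 (x) x 220 (y) x 74 mm high without lid. Origin: centre of underside; +x to the hinged side, away from the robot. Walls 4 mm, inner floor at 6 mm. Two brass weights stand inside, about 45 mm either side of the middle in y, about 10 mm towards the front; nothing stands behind the notch.
- case_notch (a point): Notch for the blade, 60 mm wide, 9 mm high (65 to 74 mm above the bench), in the middle of the top edge of the front wall (-x side, facing the robot), closed above by the lid. Site: its centre, on the wall's outer face, 69.5 mm up. Axes as the case.
- case_hinge (a point): Middle of the lid's hinge line, at the back top edge of the case, 65 mm behind the case's middle, 74 mm above the bench. The hinge line runs along the case's y.
- lid (a joint): Angle of the case's lid in rad: 0 shut, 1.57 upright, 1.9 fully back (stop). It swings up and away from the robot. The hinge is stiff: about 0.17 N m friction and 0.1 N m of weight, so lifting at the front takes about 2 N, and the lid stays wherever it is left.
- lid_tab (a point): Middle of the underside of the lid's tab, 137.5 mm from the hinge line. The lid is a flat grey plate 130 x 220 x 5 mm, about 150 g, without a handle; shut, its underside lies on the case's rim (74 mm up). The tab, 44 mm wide, juts out 15 mm from its front edge, over the notch. Axes of the lid: -x from the hinge to the tab, +z its outer face.
- spatula: Prying spatula, 200 mm, about 160 g: brown wooden handle 100 x 22 wide x 26 mm high, rigid flat steel blade 100 long, 24 wide, 3 mm thick, level with the handle's underside. Origin: middle of its length at the underside, where handle and blade meet; +x to the tip (x = 100 mm; handle x = -100 to 0), +z up. Balances at about x = -15 mm; grip the handle across y.
- mat: Black rubber mat fixed to the bench, 260 (x) x 140 (y) x 5 mm, on which the spatula lies at the start. Origin: centre of its underside. Mat and balance are one on each side of the case and may be swapped.
- balance: White bench balance, fixed, body 210 (x) x 170 (y) x 50 mm, with a round steel pan 120 mm across. Origin: centre of its underside.
- pan (a point): Centre of the balance pan's top face, 62 mm above the bench, 30 mm along the balance's +x from its origin.
- big_weight: The larger brass weight: upright cylinder 38 mm across, 50 mm high with a 19 mm button on top (60 mm in all), 500 g. Origin: centre of its underside. Stands in the case on one side or the other.
- small_weight: The smaller brass weight: cylinder 28 mm across, 44 mm high with its 14 mm button, 200 g. Origin: centre of its underside. Stands in the case beside the larger one.
- calculator: Bystander: black desk calculator 150 x 110 x 22 mm. Origin: centre of underside.
- tin_open: Bystander: open aluminium dish 72 mm across, 30 mm high. Origin: centre of underside.
- tin_closed: Bystander: lidded aluminium dish 76 mm across, 32 mm high. Origin: centre of underside.
- jar: Bystander: amber jar 64 mm across, 85 mm high. Origin: centre of underside.
Mind the look-alikes: they are no part of the job. Leave any pink look-alike of the spatula alone.

How it is judged:
By the outcome, as a careful person would: the job done as asked, in the order asked, and still so for the second after the job is handed in, with the robot touching nothing.
It also fails if it takes over 69 s, if anything falls off the work surface, if the arm or the gripper's body presses on something with over 40 N, if the wrist force passes 120 N, or if a joint passes its speed limit or range.

## Robot

A 6-joint arm with a two-finger parallel gripper is mounted at the origin on the work surface. World frame = base frame: x ahead of the robot, y to its left, z up, the work surface at z = 0. Lengths are in m, angles in degrees, forces in N, time in s.
With the tool pointing down it reaches from about 0.25 to 0.725 m from the base axis. Payload 9.7 kg.
Tool frame: the origin (TCP) lies midway between the tips of the shut fingers; the grasp point (between the pads) lies 19 mm behind it (bot.pinch_z is the distance from the TCP to the grasp point, in m); z points along the fingers, y is the direction in which the jaws open and shut (so a half turn about z gives the same grasp; the last joint's range is limited). The gripper opens to 85 mm and grips with 20 to 120 N. Pads are 22 mm wide; open, the fingers measure 114 mm over their backs; the gripper's body (76 mm by 85 mm) begins 54 mm behind the grasp point. The pads swing forward as they close: fully open they stand 13 mm farther back than shut.
Start: joints at [-74.427, 4.979, 10.078, 95.1, 0, 90], TCP at [0.148, -0.53, 0.231] pointing down, gripper open.
Joint ranges: [-179.16, 179.16], [-48.56, 103.87], [-65.8, 70.77], [-126.05, 130.52], [-82.76, 87.17], [-180, 180]. Speed limits (degrees/s): [127.2, 127.2, 147.25, 180, 180, 180].

## Interface

Orientations are given as [roll, pitch, yaw] about the fixed x, y, z axes, in that order (R = Rz(yaw) Ry(pitch) Rx(roll)).
In Python, from workcell import bot, imaging gives the robot as it stands.
- The arm moves only by the tool servo_tool, never from a script. Its argument "moves" is a list that holds one entry, the list of rows, each a list of 7 numbers: the turn, a rotation vector about the tool's x, y, z in rad, then the shift along the tool's x, y, z in cm, then the finger opening in cm, from 0 to 8.54. A call has 1 to 12 rows; each row shifts and turns the pose as measured when the row begins, along the tool's axes as they then stand; what a row does not reach is not made up. A row lasts 1/12 s, in which the tool goes at most 41.7 mm and 7.16 degrees, less where a joint would pass 70% of its speed; a pose out of reach is approached as far as the arm can. A call is refused whole if a number of a shift passes 4.17 or a number of a turn 0.125, either way. A call with a gripper value outside its range is refused whole. The fingers move at their own pace and stop on an object; "force" is the grip in N (left out, the last holds). Time passes only in rows, so rows that do not move let the fingers close. It gives the time, the measured TCP pose, the force and the opening at its end, in the units of the state.
- bot.get_obs(): the state, without advancing time (a new reading comes with each control period).
- imaging.camera(name): name is "side" or "top" or "wrist"; returns the picture (480x640x3 uint8, blue, green, red); there is no depth.
- imaging.calibration(name): a dict with "fx", "fy", "cx", "cy" (pixels), "camera_from_world" (4x4, takes a point from world to camera coordinates). Camera axes: x right, y down, z forward; pixel columns grow to the right and rows downward; lengths in m; the calibration is good to about 2 mm. A picture is of the moment at which its call begins: read the wrist's pose just before it. calibration takes no time and is no camera call; for the wrist camera it gives the pose at the moment of the call.
- bot.job_done(): hands the job in, once; it reports no verdict.
The state is a dict: "time": time; "q": joint angles; "qd": joint speeds; "joint_efforts": joint torques, N m; "ee_pos": TCP position; "tcp_rot": TCP orientation; "wrist_force": force on the tool from outside, world axes, zero at the start; "torque": the same for the moment, N m; "opening": finger opening in m.
Only numpy, scipy, OpenCV 4.12 (cv2) and the standard library are available. Lean on these libraries where they do the work, as an engineer would, in place of code of your own. Each camera call takes 0.05 s, during which the arm holds its last target.

## Working session

There is one attempt and no reset: what is moved stays moved. The work goes in short steps, Python scripts to look and compute and a tool call to move; the robot and the scene stay as the last step left them, time stands still between calls to the robot, and variables do not carry over. Pictures are saved under pics/ and viewed, and the job is handed in when it is done.

Besides the shell and the picture viewer there is one more tool, called after "Request:" as name(argument=value, ...), one argument or row to a line, values as JSON. servo_tool: Moves the arm, as the interface text tells. Its arguments: {"type":"object","properties":{"moves":{"type":"array","items":{"type":"array","items":{"type":"array","items":{"type":"number"}}}},"force":{"type":"number"}},"required":["moves"]}

```bash
mkdir -p pics; ls; python3 - <<'E'
from workcell import bot, imaging
import cv2
for n in ["side","top","wrist"]:
    im=imaging.camera(n); cv2.imwrite(f"pics/a_{n}.png",im)
    c=imaging.calibration(n); print(n,c['fx'],c['fy'],c['cx'],c['cy']); print(c['camera_from_world'])
print(bot.get_obs(), bot.pinch_z)
E
```

```text
pics
side 533.5159899686955 533.5159899686955 323.90823516310894 249.95767336017593
[[-0.83839235 -0.5450466   0.00473996  0.40993635]
 [-0.27307815  0.41249186 -0.86906777  0.19272434]
 [ 0.47172724 -0.72991415 -0.49467034  1.26342562]
 [ 0.          0.          0.          1.        ]]
top 530.4447906362828 530.4447906362828 324.5364707878401 247.27459442867055
[[-4.16662538e-03 -9.99703008e-01  2.40111320e-02  3.36684881e-03]
 [-9.91969627e-01  1.09676624e-03 -1.26471559e-01  4.89601226e-01]
 [ 1.26407664e-01 -2.43452733e-02 -9.91679591e-01  1.19762110e+00]
 [ 0.00000000e+00  0.00000000e+00  0.00000000e+00  1.00000000e+00]]
wrist 412.8995278977282 412.8995278977282 323.4157089026197 239.45953195048156
[[ 2.68048797e-01 -9.63405320e-01  1.77328733e-04 -5.49918534e-01]
 [-9.16497155e-01 -2.54940768e-01  3.08282613e-01 -4.12767142e-02]
 [-2.96955902e-01 -8.27973048e-02 -9.51294801e-01  3.79315004e-01]
 [ 0.00000000e+00  0.00000000e+00  0.00000000e+00  1.00000000e+00]]
{'time': 0.15, 'q': array([-7.44272033e+01,  5.00346151e+00,  1.00438048e+01,  9.50990338e+01,
       -4.80444232e-04,  9.00005368e+01]), 'qd': array([ 0.04916844, -0.09819012,  0.12059698,  0.04079949, -0.01669741,
       -0.03063481]), 'joint_efforts': array([-1.86086395e-04, -5.20760357e+01,  4.65044045e+01,  1.38552964e-02,
       -2.00307414e-05, -5.72922147e-06]), 'ee_pos': array([ 0.14760425, -0.52963862,  0.23074011]), 'tcp_rot': array([-1.79941309e+02,  4.80993846e-04,  1.55722604e+01]), 'wrist_force': array([-0.27499613, -0.03977487,  0.32260125]), 'torque': array([ 0.01544592, -0.00481004,  0.01654894]), 'opening': 0.08554134165103112} 0.0187
```

View pics/a_top.png

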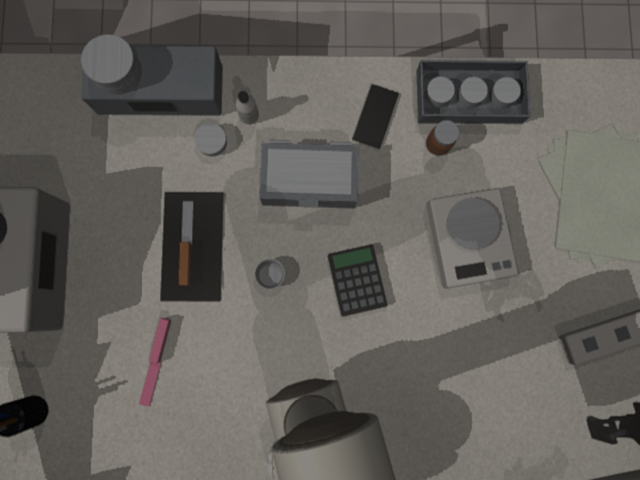

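View pics/a_side.png

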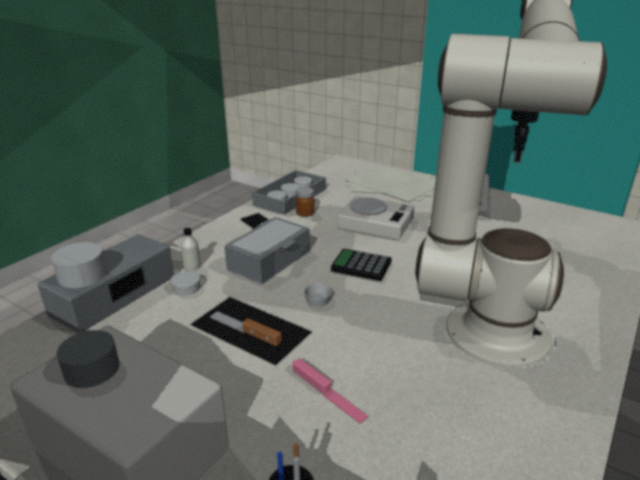

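View pics/a_wrist.png

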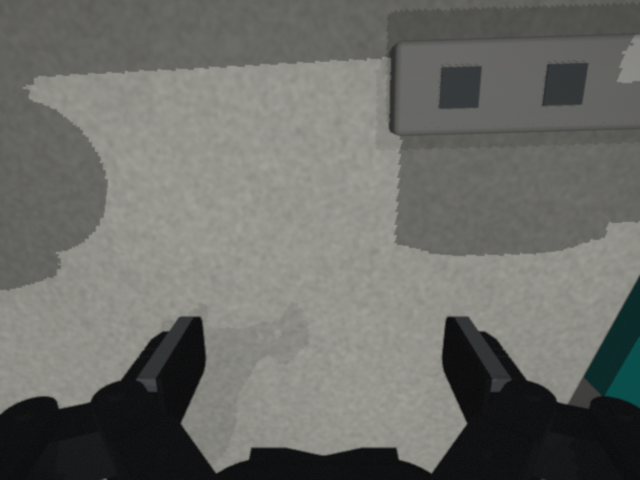

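The top view shows the brown-handled spatula at about (186,243) on the black mat. The pink look-alike is at (155,360), off the mat, so I leave it. The case is at (309,175) with its tab at about (309,205), the balance is at (473,235) with its pan at (474,222), and the calculator and open tin stand in front of the case.

```bash
cat > h.py <<'E'
import numpy as np, cv2
from workcell import bot, imaging
def ray(cal,u,v):
    T=np.array(cal['camera_from_world']);R=T[:3,:3];t=T[:3,3]
    o=-R.T@t; d=R.T@np.array([(u-cal['cx'])/cal['fx'],(v-cal['cy'])/cal['fy'],1.0]); return o,d
def onz(cal,u,v,z):
    o,d=ray(cal,u,v); return o+d*(z-o[2])/d[2]
def proj(cal,p):
    T=np.array(cal['camera_from_world']); q=T[:3,:3]@np.array(p)+T[:3,3]
    return cal['fx']*q[0]/q[2]+cal['cx'], cal['fy']*q[1]/q[2]+cal['cy']
def rect(cal,mask,z,name):
    n,l,s,c=cv2.connectedComponentsWithStats(mask.astype(np.uint8))
    k=1+np.argmax(s[1:,4]); ys,xs=np.nonzero(l==k)
    P=np.array([onz(cal,x,y,z)[:2] for x,y in zip(xs,ys)],np.float32)*1000
    r=cv2.minAreaRect(P); print(name,'px',c[k].round(1),s[k,4],'mean',P.mean(0).round(1),'rect',np.round(r[0],1),np.round(r[1],1),round(r[2],1)); return P,r
E
python3 - <<'E'
from h import *
im=cv2.imread('pics/a_top.png'); c=imaging.calibration('top')
hsv=cv2.cvtColor(im,cv2.COLOR_BGR2HSV)
def box(m,x0,y0,x1,y1):
    o=np.zeros_like(m); o[y0:y1,x0:x1]=m[y0:y1,x0:x1]; return o
H,S,V=[hsv[...,i].astype(int) for i in range(3)]
br=box((S>110)&(H<20),170,230,205,295); rect(c,br,0.031,'handle top')
bl=box((V>80)&(S<90),175,198,200,243); rect(c,bl,0.008,'blade')
mm=box((V<50),150,185,232,310); mm=cv2.morphologyEx((mm|br|bl).astype(np.uint8),cv2.MORPH_CLOSE,np.ones((5,5)))
rect(c,mm,0.005,'mat')
cs=box((V>112)&(S<60),255,135,365,200)
for (x,y) in [(309,170),(263,170),(309,145),(309,201),(309,205),(309,215),(440,200),(473,215),(435,240),(425,200)]: print((x,y),hsv[y,x])
cv2.imwrite('pics/b_case.png',cv2.resize(im[125:220,245:375],None,fx=6,fy=6,interpolation=cv2.INTER_NEAREST))
cv2.imwrite('pics/b_bal.png',cv2.resize(im[180:295,420:530],None,fx=5,fy=5,interpolation=cv2.INTER_NEAREST))
cv2.imwrite('pics/b_sp.png',cv2.resize(im[185:305,140:240],None,fx=5,fy=5,interpolation=cv2.INTER_NEAREST))
E
```

```text
handle top px [183.5 263.6] 400 mean [452.4 325.8] rect [452.8 325.7] [99.5 20.5] 1.6
blade px [186.9 221.4] 394 mean [554.6 326.1] rect [553.3 326.2] [23.1 96. ] 89.0
mat px [192.  246.4] 6288 mean [495.9 313.2] rect [497.  312.9] [137.3 254.3] 89.6
(309, 170) [  0   0 119]
(263, 170) [110   9  87]
(309, 145) [105  12  84]
(309, 201) [105  12  85]
(309, 205) [100   9  81]
(309, 215) [ 19  19 105]
(440, 200) [ 17  16 115]
(473, 215) [ 0  0 90]
(435, 240) [15 17 88]
(425, 200) [ 20  20 112]
```

View pics/b_case.png

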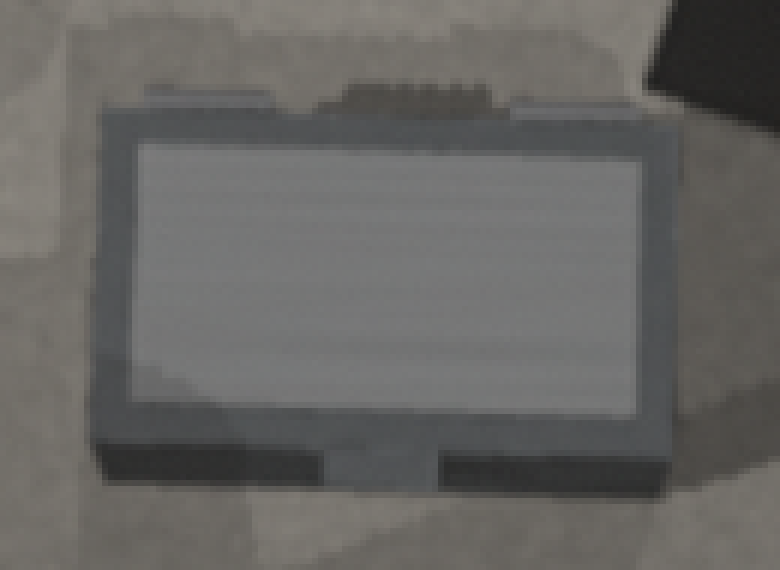

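View pics/b_bal.png

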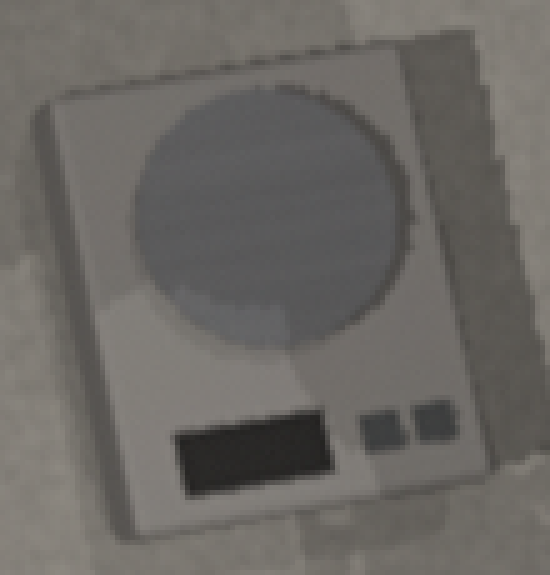

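View pics/b_sp.png

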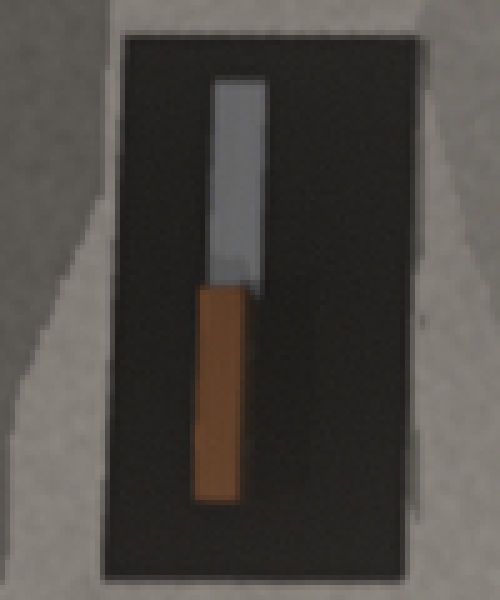

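```bash
python3 - <<'E'
from h import *
c=imaging.calibration('top')
f=lambda p,s,o,z:(onz(c,(p[0]+.5)/s+o[0]-.5,(p[1]+.5)/s+o[1]-.5,z)*1000).round(1)
for n,p in dict(BL=(103,108),BR=(678,120),FL=(93,443),FR=(670,456),tabFL=(323,488),tabFR=(438,490)).items(): print(n,f(p,6,(245,125),.079))
print('pan',f((271,216.5),5,(420,180),.062), [f(p,5,(420,180),.062) for p in [(133,216),(408,216),(271,85),(271,348)]])
for p in [(50,100),(402,45),(487,473),(133,537)]: print('bal',f(p,5,(420,180),.050))
im=cv2.imread('pics/a_top.png');hsv=cv2.cvtColor(im,cv2.COLOR_BGR2HSV);H,S,V=[hsv[...,i].astype(int) for i in range(3)]
for nm,m,z,(x0,y0,x1,y1) in [('h',(S>110)&(H<20),.031,(170,230,205,295)),('b',(V>80)&(S<90),.008,(175,198,200,243))]:
    ys,xs=np.nonzero(m[y0:y1,x0:x1]); P=np.array([onz(c,x+x0,y+y0,z)[:2] for x,y in zip(xs,ys)])*1000
    w,v=np.linalg.eigh(np.cov(P.T)); a=v[:,1]*np.sign(v[0,1]); print(nm,np.degrees(np.arctan2(a[1],a[0])),P.min(0),P.max(0))
# mat corners crop px
for p in [(124,37),(418,37),(405,578),(104,578)]: print('mat',f(p,5,(140,185),.005))
# side-view check of proj
s=imaging.calibration('side')
for p in [(.4528,.3257,.031),(.617,.04,.079)]: print(proj(s,p))
print('tin,jar', onz(c,270,273,.03),onz(c,442,138,.085),onz(c,358,280,.022))
E
```

```text
BL [723.8 145.2  79. ]
BR [720.  -73.3  79. ]
FL [594.2 147.5  79. ]
FR [589.5 -68.7  79. ]
tabFL [577.2  61.5  79. ]
tabFR [576.4  18.5  79. ]
pan [ 541.5 -338.8   62. ] [array([ 541.7, -275.3,   62. ]), array([ 541.7, -402. ,   62. ]), array([ 602.8, -341.2,   62. ]), array([ 480.9, -336.4,   62. ])]
bal [ 598.3 -241.5   50. ]
bal [ 624.7 -407.3   50. ]
bal [ 424.7 -437.2   50. ]
bal [ 395.9 -273.5   50. ]
h 0.2131396600060466 [403.20577467 314.99782289] [502.23459139 336.59259416]
b -0.7528936124145982 [505.39249267 314.41946516] [601.13539808 337.68437487]
mat [626.  382.1   5. ]
mat [626.2 242.8   5. ]
mat [369.1 243.7   5. ]
mat [369.6 382.7   5. ]
(np.float64(259.80448173137586), np.float64(326.885282192155))
(np.float64(277.6792874927196), np.float64(239.93443549521973))
tin,jar [0.43027617 0.12767669 0.03      ] [ 0.73426348 -0.266259    0.085     ] [ 0.41417838 -0.07544833  0.022     ]
```

Positions measured from the top view, all consistent with the given sizes:

| Item | Position (mm) |
|---|---|
| Spatula origin | about (502, 326), yaw ≈ 0° |
| Mat centre | (497, 313) |
| Case centre | (657, 38), yaw ≈ -1.2° |
| Tab tip | (577, 39.5) |
| Pan | (541, -339) |

The close crop confirms the choice: brown handle, steel blade, on the mat.

Request:
servo_tool(
  moves=[
    [[0,0,0.1,0,0,0,8.5],[0,0,0.1,0,0,0,8.5],[0,0,0.07,0,0,0,8.5],[0,0,0,1.5,-3.8,0,6],[0,0,0,1.5,-3.8,0,6],[0,0,0,1.5,-3.8,0,6],[0,0,0,1.5,-3.8,0,6],[0,0,0,1.5,-3.8,0,6],[0,0,0,1.5,-3.8,0,6],[0,0,0,1.5,-3.8,0,6],[0,0,0,1.5,-3.8,0,6],[0,0,0,1.5,-3.8,0,6]],
  ],
)

```text
time: 1.15
ee_pos: [0.2856, -0.1847, 0.2245]
tcp_rot: [-179.4, 0.3, -1.4]
wrist_force: [1.4, -0.6, 0.1]
opening: 0.0602
```

Request:
servo_tool(
  moves=[
    [[0,0,-0.02,1.5,-3.9,0,6],[0,0,0,1.5,-3.9,0,6],[0,0,0,1.5,-3.9,0,6],[0,0,0,1.5,-3.9,0,6],[0,0,0,1.5,-3.9,0,6],[0,0,0,1.5,-3.9,0,6],[0,0,0,1.5,-3.9,0,6],[0,0,0,1.5,-3.9,0,6],[0,0,0,1.5,-3.9,0,6],[0,0,0,1.5,-3.9,0,6],[0,0,0,1.5,-3.9,0,6],[0,0,0,1.5,-3.9,0,6]],
  ],
)

```text
time: 2.15
ee_pos: [0.453, 0.1356, 0.243]
tcp_rot: [-172.4, 0.2, 12.2]
wrist_force: [-1.0, -0.2, 0.1]
opening: 0.0598
```

Request:
servo_tool(
  moves=[
    [[0,0,0,0,0,0,6]],
  ],
)

```text
time: 2.23
ee_pos: [0.4545, 0.1379, 0.2426]
tcp_rot: [-172.4, 0.2, 12.4]
wrist_force: [0.8, -0.6, -0.4]
opening: 0.0598
```

```bash
python3 - <<'E'
from h import *
o=bot.get_obs(); print(o['time'],o['ee_pos'],o['tcp_rot'],o['opening'])
c=imaging.calibration('wrist'); im=imaging.camera('wrist'); cv2.imwrite('pics/c_wrist.png',im)
T=np.array(c['camera_from_world']); print('cam',-T[:3,:3].T@T[:3,3])
hsv=cv2.cvtColor(im,cv2.COLOR_BGR2HSV);H,S,V=[hsv[...,i].astype(int) for i in range(3)]
P,r=rect(c,(S>110)&(H<20)&(V>40),.031,'handle')
E
```

```text
2.2333 [0.45449719 0.13790227 0.24260476] [-1.72353449e+02  1.65121736e-01  1.23549166e+01] 0.059840931556967465
cam [0.53459994 0.1360241  0.38400509]
handle px [159.1 150.4] 3655 mean [454.  318.4] rect [451.  317.9] [100.8  32.3] 0.1
```

View pics/c_wrist.png

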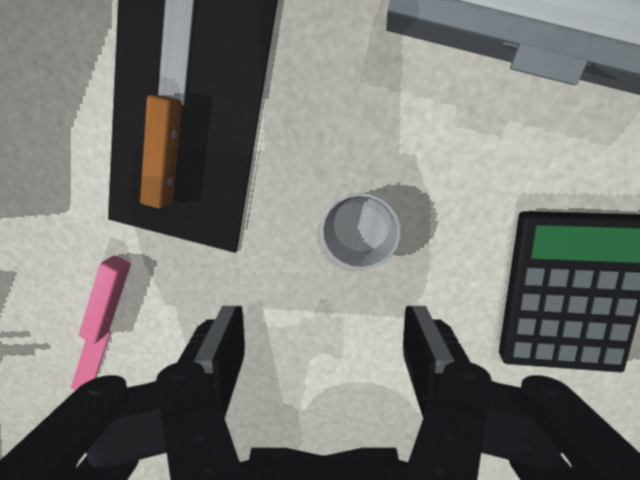

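The wrist view shows the brown handle at (160,150) on the mat and the pink tool at (105,320). The arm drifts about 8-12° in roll and yaw during fast moves, so I'll compute the corrections with a helper.

```bash
cat >> h.py <<'E'
from scipy.spatial.transform import Rotation as Ro
def to(pos,rpy,n=1):
    o=bot.get_obs(); R=Ro.from_euler('xyz',o['tcp_rot'],degrees=True); G=Ro.from_euler('xyz',rpy,degrees=True)
    w=(R.inv()*G).as_rotvec(); s=R.inv().apply(np.array(pos)-o['ee_pos'])*100; sg=G.inv().apply(np.array(pos)-o['ee_pos'])*100
    print('t',round(o['time'],2),'pos',o['ee_pos'].round(4),'rpy',o['tcp_rot'].round(2),'F',o['wrist_force'].round(1),'open',round(o['opening'],4))
    print('turn',w.round(3),'shift now',s.round(2),'shift in goal frame',sg.round(2))
E
python3 - <<'E'
from h import *
to((.478,.326,.10),(180,0,0))
E
```

```text
t 2.28 pos [0.4536 0.1368 0.2423] rpy [-172.42    0.23   12.28] F [0.3 0.2 0.4] open 0.0599
turn [-0.131  0.018  0.214] shift now [  6.47 -15.94  16.45] shift in goal frame [  2.44 -18.92  14.23]
```

Request:
servo_tool(
  moves=[
    [[-0.065,0.01,0.105,0,0,0,6],[-0.065,0.01,0.105,0,0,0,6],[0,0,0,0.4,-2.8,1.5,6],[0,0,0,0.4,-2.8,1.5,6],[0,0,0,0.4,-2.8,1.5,6],[0,0,0,0.4,-2.8,1.5,6],[0,0,0,0.4,-2.8,1.5,6],[0,0,0,0.4,-2.8,1.5,6],[0,0,0,0,0,0,6]],
  ],
)

```text
time: 3.03
ee_pos: [0.4731, 0.1408, 0.1625]
tcp_rot: [-173.0, 0.3, 12.6]
wrist_force: [-0.8, -0.6, 0.0]
opening: 0.06
```

```bash
python3 - <<'E'
from h import *
c=imaging.calibration('wrist'); im=imaging.camera('wrist'); cv2.imwrite('pics/d_wrist.png',im)
to((.478,.326,.06),(180,0,0))
hsv=cv2.cvtColor(im,cv2.COLOR_BGR2HSV);H,S,V=[hsv[...,i].astype(int) for i in range(3)]
P,r=rect(c,(S>110)&(H<20)&(V>40),.031,'handle')
E
```

```text
t 3.08 pos [0.4731 0.14   0.1637] rpy [-173.06    0.25   12.54] F [-1.  -1.   0.3] open 0.0599
turn [-0.12   0.018  0.218] shift now [  4.56 -16.67  12.45] shift in goal frame [  0.49 -18.6   10.37]
handle px [103. 185.] 5866 mean [455.9 317. ] rect [452.3 316.5] [102.5  34.8] 0.1
```

View pics/d_wrist.png

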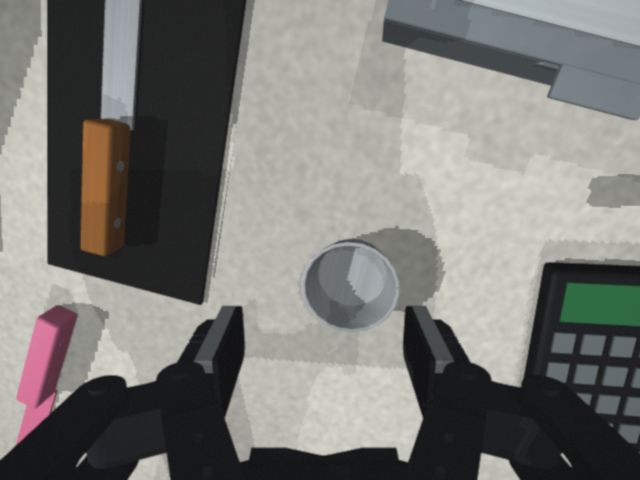

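The TCP is stuck in y and the rotation did not change. I'll check the joints.

```bash
python3 - <<'E'
from h import *
o=bot.get_obs(); print(o['q'],o['joint_efforts'],o['qd'])
E
```

```text
[ 12.48553283  -3.5225482   -6.22980626  87.55027608   6.93580402
 179.94227511] [ 7.62469154e-01 -4.23601305e+01  4.66121221e+01 -5.53910527e-01
  5.96043840e-01 -6.77416956e-04] [-0.87448767 -0.75887273  2.07254956  1.40742455 -0.62476176 -0.13169699]
```

Joint 6 is at its 180° limit, because yaw = q1 + 180 − q6. Yaw 180 reaches the same grasp well inside the range, so I'll turn the other way. That also puts the camera on the robot side, clear of the lid.

Request:
servo_tool(
  moves=[
    [[0,0,-0.12,0,0,0,6],[0,0,-0.12,0,0,0,6],[0,0,-0.12,0,0,0,6],[0,0,-0.12,0,0,0,6],[0,0,-0.12,0,0,0,6],[0,0,-0.12,0,0,0,6],[0,0,-0.12,0,0,0,6],[0,0,-0.12,0,0,0,6],[0,0,-0.12,0,0,0,6],[0,0,-0.12,0,0,0,6],[0,0,-0.12,0,0,0,6],[0,0,-0.12,0,0,0,6]],
  ],
)

```text
time: 4.08
ee_pos: [0.4726, 0.1325, 0.1729]
tcp_rot: [-179.8, -6.5, 98.0]
wrist_force: [-0.5, -0.1, 0.2]
opening: 0.0603
```

```bash
python3 - <<'E'
from h import *
to((.478,.326,.06),(180,0,180))
E
```

```text
t 4.08 pos [0.4726 0.1325 0.1729] rpy [-179.77   -6.5    98.01] F [-0.5 -0.1  0.2] open 0.0603
turn [ 0.078 -0.096 -1.429] shift now [17.68  3.29 13.36] shift in goal frame [-0.54 19.35 11.29]
```

Request:
servo_tool(
  moves=[
    [[0.0065,-0.008,-0.119,1.58,0.22,0,6],[0.0065,-0.008,-0.119,1.55,0.41,0,6],[0.0065,-0.008,-0.119,1.48,0.6,0,6],[0.0065,-0.008,-0.119,1.41,0.75,0,6],[0.0065,-0.008,-0.119,1.31,0.92,0,6],[0.0065,-0.008,-0.119,1.19,1.07,0,6],[0.0065,-0.008,-0.119,1.05,1.21,0,6],[0.0065,-0.008,-0.119,0.9,1.33,0,6],[0.0065,-0.008,-0.119,0.75,1.41,0,6],[0.0065,-0.008,-0.119,0.57,1.49,0,6],[0.0065,-0.008,-0.119,0.39,1.55,0,6],[0.0065,-0.008,-0.119,0.2,1.59,0,6]],
  ],
)

```text
time: 5.08
ee_pos: [0.469, 0.3212, 0.1956]
tcp_rot: [-179.6, 1.0, -176.8]
wrist_force: [0.2, 0.3, -0.5]
opening: 0.06
```

```bash
python3 - <<'E'
from h import *
to((.478,.326,.06),(180,0,180))
print(bot.get_obs()['q'])
E
```

```text
t 5.08 pos [0.469  0.3212 0.1956] rpy [-179.6     1.02 -176.84] F [ 0.2  0.3 -0.5] open 0.06
turn [-0.007  0.018  0.055] shift now [-0.68  0.53 13.57] shift in goal frame [-0.9   0.48 13.56]
[34.84579759  6.22827313  7.45814394 90.57170865 -0.87930375 31.68174472]
```

Request:
servo_tool(
  moves=[
    [[0,0.018,0.055,-0.3,0.15,2.5,6],[0,0,0,-0.3,0.15,2.5,6],[0,0,0,-0.3,0.15,2.5,6],[0,0,0,0,0,2.0,5],[0,0,0,0,0,1.5,5],[0,0,0,0,0,0,5]],
  ],
)

```text
time: 5.58
ee_pos: [0.4809, 0.3267, 0.0881]
tcp_rot: [-179.8, 0.5, -179.6]
wrist_force: [-0.7, -1.1, -0.5]
opening: 0.0504
```

```bash
python3 - <<'E'
from h import *
c=imaging.calibration('wrist'); im=imaging.camera('wrist'); cv2.imwrite('pics/e_wrist.png',im)
hsv=cv2.cvtColor(im,cv2.COLOR_BGR2HSV);H,S,V=[hsv[...,i].astype(int) for i in range(3)]
P,r=rect(c,(S>110)&(H<20)&(V>40),.031,'handle')
to((.478,.326,.008),(180,0,180))
E
```

```text
handle px [320. 198.] 8615 mean [445.4 323.9] rect [449.1 323.9] [98.1 22.1] 0.0
t 5.63 pos [0.4814 0.3269 0.0899] rpy [-179.8     0.59 -179.6 ] F [0.5 0.3 0.7] open 0.0503
turn [-0.003  0.01   0.007] shift now [ 0.42 -0.06  8.18] shift in goal frame [ 0.34 -0.09  8.19]
```

View pics/e_wrist.png

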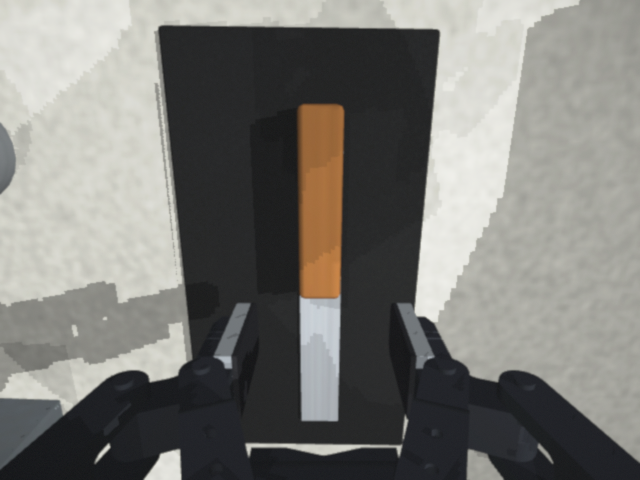

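The handle is centred between the fingers at (320,200). Combining the views puts the spatula origin at about (500, 325). I go down, grip at local x ≈ -26, then close at 120 N.

Request:
servo_tool(
  force=120,
  moves=[
    [[0,0.01,0.007,0.3,-0.1,2.5,5],[0,0,0,0.3,-0.1,2.5,5],[0,0,0,0.2,0,2.0,5],[0,0,0,0,0,0.9,5],[0,0,0,0,0,0,5]],
  ],
)

```text
time: 6.05
ee_pos: [0.4783, 0.3254, 0.0188]
tcp_rot: [179.9, 0.6, 179.8]
wrist_force: [0.0, -0.9, 1.2]
opening: 0.0496
```

```bash
python3 - <<'E'
from h import *
to((.474,.325,.009),(180,0,180))
E
```

```text
t 6.05 pos [0.4783 0.3254 0.0188] rpy [179.86   0.64 179.81] F [ 0.  -0.9  1.2] open 0.0496
turn [ 0.003  0.011 -0.003] shift now [ 0.44 -0.04  0.97] shift in goal frame [ 0.43 -0.04  0.98]
```

Request:
servo_tool(
  force=120,
  moves=[
    [[0,0.011,0,0.4,0,0.6,5],[0,0,0,0.1,0,0.4,5],[0,0,0,0,0,0.2,5]],
  ],
)

```text
time: 6.3
ee_pos: [0.4753, 0.3265, 0.011]
tcp_rot: [179.7, 0.2, 179.8]
wrist_force: [-0.5, -1.0, 0.5]
opening: 0.0497
```

```bash
python3 - <<'E'
from h import *
to((.474,.325,.009),(180,0,180))
E
```

```text
t 6.3 pos [0.4753 0.3265 0.011 ] rpy [179.68   0.22 179.77] F [-0.5 -1.   0.5] open 0.0497
turn [ 0.006  0.004 -0.004] shift now [ 0.13 -0.15  0.2 ] shift in goal frame [ 0.13 -0.15  0.2 ]
```

Request:
servo_tool(
  force=120,
  moves=[
    [[0,0.004,0,0.1,-0.1,0.2,3],[0,0,0,0,0,0.1,2],[0,0,0,0,0,0,1],[0,0,0,0,0,0,1],[0,0,0,0,0,0,1],[0,0,0,0,0,0,1]],
  ],
)

```text
time: 6.8
ee_pos: [0.4753, 0.3261, 0.0102]
tcp_rot: [179.6, 0.1, 179.8]
wrist_force: [-0.1, -0.1, -2.2]
opening: 0.0193
```

Lift straight up to z ≈ 0.11.

Request:
servo_tool(
  force=120,
  moves=[
    [[0,0,0,0,0,-0.5,1],[0,0,0,0,0,-1.5,1],[0,0,0,0,0,-2.5,1],[0,0,0,0,0,-2.5,1],[0,0,0,0,0,-2.5,1],[0,0,0,0,0,-2,1],[0,0,0,0,0,0,1]],
  ],
)

```text
time: 7.38
ee_pos: [0.4732, 0.324, 0.1287]
tcp_rot: [179.8, -0.2, 179.8]
wrist_force: [-0.2, 0.8, -0.2]
opening: 0.0196
```

```bash
python3 - <<'E'
from h import *
im=imaging.camera('side'); cv2.imwrite('pics/f_side.png',cv2.resize(im[150:400,120:420],None,fx=2.5,fy=2.4))
im=imaging.camera('wrist'); cv2.imwrite('pics/f_wrist.png',im)
to((.45,.039,.11),(180,0,180))
E
```

```text
t 7.48 pos [0.4723 0.3234 0.1248] rpy [179.92  -0.37 179.78] F [ 0.   0.5 -2.6] open 0.0197
turn [ 0.001 -0.007 -0.004] shift now [  2.11 -28.45   1.45] shift in goal frame [  2.23 -28.44   1.48]
```

View pics/f_side.png

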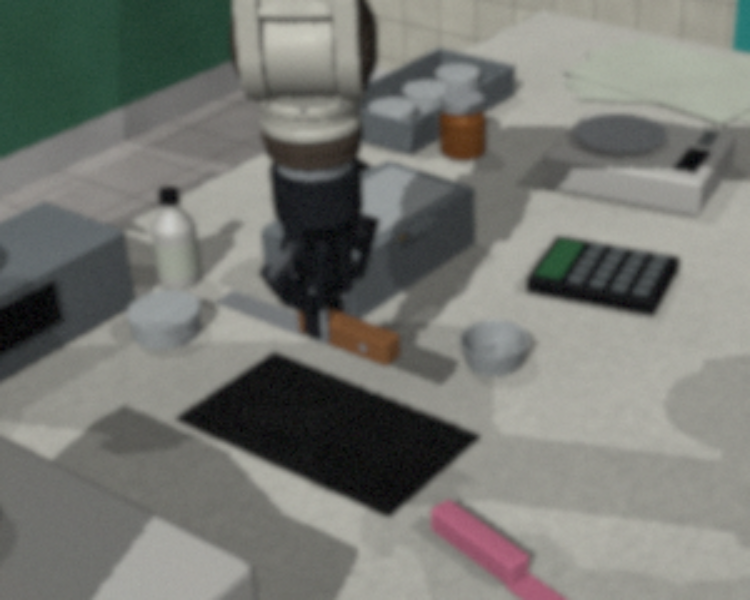

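View pics/f_wrist.png

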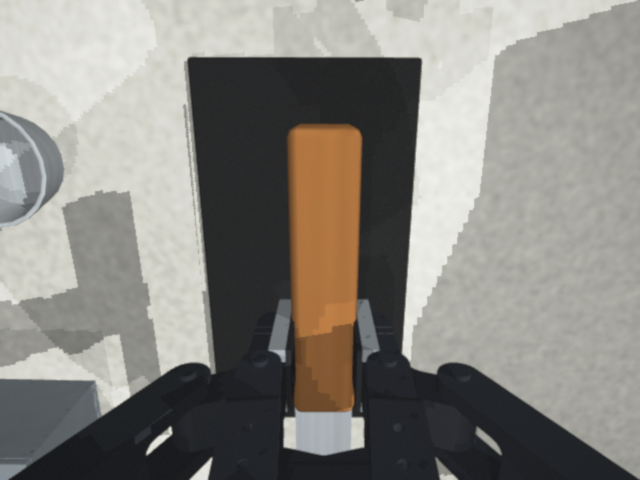

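The spatula is gripped level and lifted: the handle is between the pads and the blade points to +x. I move back in x, then across in front of the case.

Request:
servo_tool(
  moves=[
    [[0,-0.007,0,1.2,-0.5,0,1],[0,0,0,1.2,-1.5,0,1],[0,0,0,0.6,-2.6,0,1],[0,0,0,0,-2.6,0,1],[0,0,0,0,-2.6,0,1],[0,0,0,0,-2.6,0,1],[0,0,0,0,-2.6,0,1],[0,0,0,0,-2.6,0,1],[0,0,0,0,-2.6,0,1],[0,0,0,0,-2.6,0,1],[0,0,0,0,-2.6,0,1],[0,0,0,0,-1,0,1]],
  ],
)

```text
time: 8.48
ee_pos: [0.4301, 0.0481, 0.1024]
tcp_rot: [-179.5, -1.5, -179.8]
wrist_force: [-0.1, -0.4, -1.2]
opening: 0.0199
```

```bash
python3 - <<'E'
from h import *
to((.44,.0395,.073),(180,0,178.8))
E
```

```text
t 8.48 pos [0.4301 0.0481 0.1024] rpy [-179.5    -1.5  -179.83] F [-0.1 -0.4 -1.2] open 0.0199
turn [-0.009 -0.026  0.024] shift now [-1.07 -0.84  2.92] shift in goal frame [-1.01 -0.84  2.94]
```

Request:
servo_tool(
  moves=[
    [[-0.009,-0.026,0.024,-0.2,-0.3,1.0,1],[0,0,0,-0.2,-0.3,1.0,1],[0,0,0,0,0,0.6,1],[0,0,0,0,0,0.2,1],[0,0,0,0,0,0,1]],
  ],
)

```text
time: 8.9
ee_pos: [0.4302, 0.0388, 0.0661]
tcp_rot: [-179.9, -0.6, 178.6]
wrist_force: [-0.2, -0.3, -1.9]
opening: 0.0195
```

```bash
python3 - <<'E'
from h import *
to((.44,.042,.073),(180,0,178.8))
im=imaging.camera('side'); cv2.imwrite('pics/g_side.png',cv2.resize(im[190:290,200:340],None,fx=5.7,fy=5.7,interpolation=cv2.INTER_CUBIC))
im=imaging.camera('top'); cv2.imwrite('pics/g_top.png',cv2.resize(im[130:300,230:400],None,fx=3.5,fy=3.5,interpolation=cv2.INTER_CUBIC))
E
```

```text
t 8.9 pos [0.4302 0.0388 0.0661] rpy [-179.91   -0.56  178.6 ] F [-0.2 -0.3 -1.9] open 0.0195
turn [-0.002 -0.01  -0.003] shift now [-0.96  0.34 -0.7 ] shift in goal frame [-0.97  0.34 -0.69]
```

View pics/g_side.png

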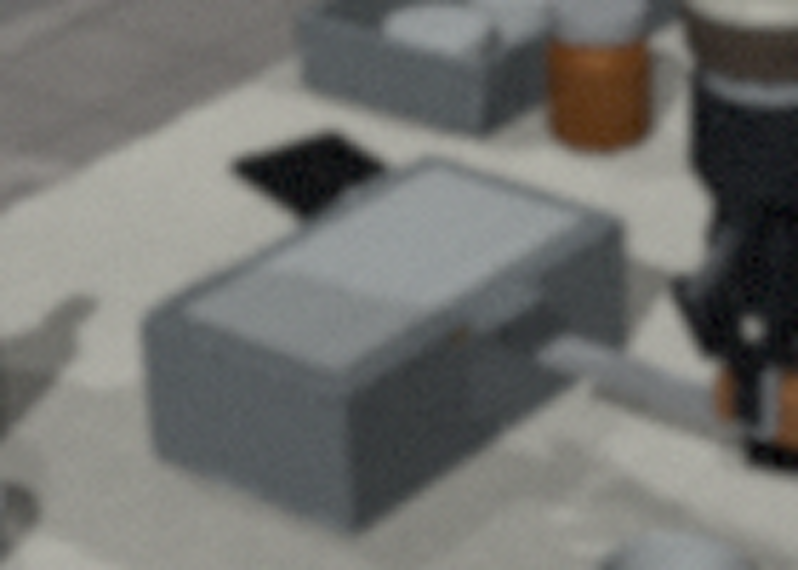

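View pics/g_top.png

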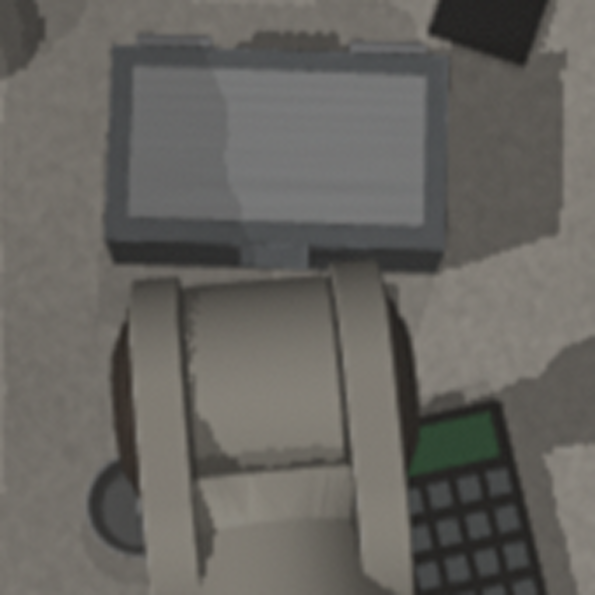

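```bash
python3 - <<'E'
from h import *
s=imaging.calibration('side')
f=lambda p:[round((proj(s,p)[0]-200)*5.7),round((proj(s,p)[1]-190)*5.7)]
for z in (.0609,.064):
  print([f((.556,.036+d,z)) for d in (-.012,.012)], [f((.456,.038+d,z)) for d in (-.012,.012)])
print('case/tab: ', f((.577,.0615,.079)),f((.577,.0175,.079)),f((.577,.0615,.074)),f((.5935,.148,.079)),f((.5935,.148,0)),f((.589,-.069,.079)))
E
```

```text
[[564, 337], [535, 358]] [[736, 397], [708, 419]]
[[564, 332], [535, 352]] [[736, 391], [708, 413]]
case/tab:  [482, 325] [536, 288] [483, 334] [341, 392] [350, 536] [616, 214]
```

The side view agrees with projection: the blade tip is seen at about (548,348) against a predicted (550,345). The tab lies at (480–540, 290–330). I raise to notch height and check before entering.

Request:
servo_tool(
  moves=[
    [[0,-0.01,0,0,0.2,-0.6,1],[0,0,0,0,0.1,-0.1,1],[0,0,0,-0.5,0,0,1],[0,0,0,0,0,0,1]],
  ],
)

```text
time: 9.33
ee_pos: [0.4372, 0.0437, 0.0763]
tcp_rot: [-179.9, 0.3, 178.8]
wrist_force: [-0.3, -0.8, -2.0]
opening: 0.0196
```

```bash
python3 - <<'E'
from h import *
to((.492,.041,.0728),(180,0,178.8))
E
```

```text
t 9.33 pos [0.4372 0.0437 0.0763] rpy [-179.94    0.26  178.79] F [-0.3 -0.8 -2. ] open 0.0196
turn [-0.001  0.005 -0.   ] shift now [-5.49 -0.15  0.37] shift in goal frame [-5.49 -0.15  0.35]
```

Request:
servo_tool(
  moves=[
    [[0,0.005,0,-0.5,-0.1,0.3,1],[0,0,0,-0.5,0,0,1],[0,0,0,-0.3,0,0,1],[0,0,0,0,0,0,1]],
  ],
)

```text
time: 9.67
ee_pos: [0.4524, 0.0425, 0.0736]
tcp_rot: [-179.9, 0.0, 178.8]
wrist_force: [-0.2, -0.5, -2.4]
opening: 0.0193
```

```bash
python3 - <<'E'
from h import *
to((.492,.041,.0728),(180,0,178.8))
E
```

```text
t 9.67 pos [0.4524 0.0425 0.0736] rpy [-1.7994e+02  2.0000e-02  1.7882e+02] F [-0.2 -0.5 -2.4] open 0.0193
turn [-0.001  0.     0.   ] shift now [-3.96 -0.07  0.08] shift in goal frame [-3.96 -0.07  0.08]
```

Request:
servo_tool(
  moves=[
    [[0,0,0,-0.5,0,0.1,1],[0,0,0,-0.5,0,0,1],[0,0,0,-0.5,0,0,1],[0,0,0,0,0,0,1]],
  ],
)

```text
time: 10.0
ee_pos: [0.469, 0.042, 0.072]
tcp_rot: [-179.9, -0.0, 178.8]
wrist_force: [0.0, -0.7, -1.5]
opening: 0.0194
```

```bash
python3 - <<'E'
from h import *
to((.492,.041,.0728),(180,0,178.8))
im=imaging.camera('side'); cv2.imwrite('pics/i_side.png',cv2.resize(im[190:290,200:340],None,fx=5.7,fy=5.7,interpolation=cv2.INTER_CUBIC))
E
```

```text
t 10.0 pos [0.469 0.042 0.072] rpy [-1.7994e+02 -2.0000e-02  1.7880e+02] F [ 0.  -0.7 -1.5] open 0.0194
turn [-0.001 -0.    -0.   ] shift now [-2.3  -0.05 -0.08] shift in goal frame [-2.3  -0.05 -0.08]
```

View pics/i_side.png

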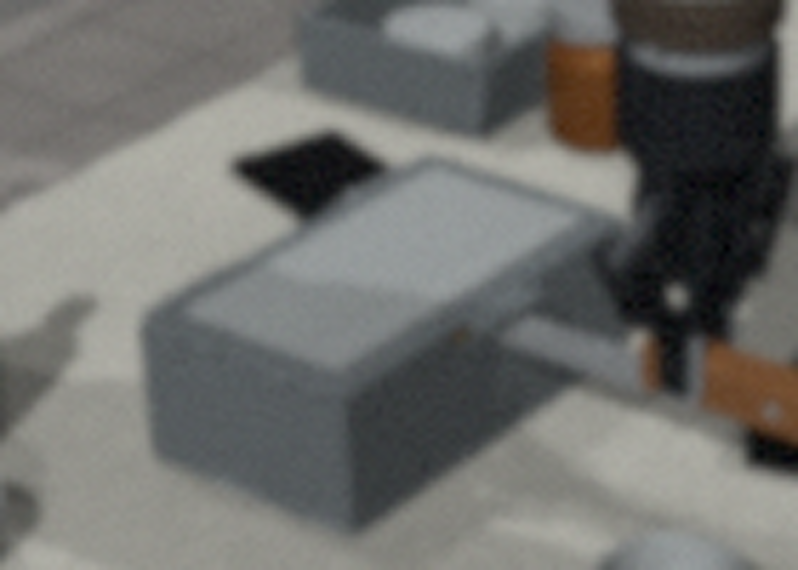

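The blade runs under the tab at about (500,325) with no contact force. I continue inward.

Request:
servo_tool(
  moves=[
    [[0,0,0,-0.4,0,0,1],[0,0,0,-0.5,0,0,1],[0,0,0,-0.6,0,0,1],[0,0,0,-0.6,0,0,1],[0,0,0,0,0,0,1]],
  ],
)

```text
time: 10.47
ee_pos: [0.4916, 0.0415, 0.072]
tcp_rot: [-179.9, -0.0, 178.8]
wrist_force: [-0.4, -0.2, -1.8]
opening: 0.0197
```

```bash
python3 - <<'E'
from h import *
to((.492,.041,.0728),(180,0,178.8))
E
```

```text
t 10.47 pos [0.4916 0.0415 0.072 ] rpy [-1.7994e+02 -3.0000e-02  1.7880e+02] F [-0.4 -0.2 -1.8] open 0.0197
turn [-0.001 -0.001 -0.   ] shift now [-0.04 -0.05 -0.08] shift in goal frame [-0.04 -0.05 -0.08]
```

No contact on entry, and the tip is about 25 mm inside the wall. I lift gently now.

Request:
servo_tool(
  moves=[
    [[0,0,0,0,0,-0.3,1],[0,0,0,0,0,-0.3,1],[0,0,0,0,0,-0.4,1],[0,0,0,0,0,-0.4,1],[0,0,0,0,0,-0.4,1],[0,0,0,0,0,0,1]],
  ],
)

```text
time: 10.97
ee_pos: [0.4911, 0.0414, 0.091]
tcp_rot: [-179.9, -0.2, 178.8]
wrist_force: [1.4, -0.3, -3.5]
opening: 0.0194
```

```bash
python3 - <<'E'
from h import *
to((.492,.041,.12),(180,0,178.8))
im=imaging.camera('side'); cv2.imwrite('pics/j_side.png',cv2.resize(im[170:270,200:340],None,fx=5.7,fy=5.7,interpolation=cv2.INTER_CUBIC))
E
```

```text
t 10.97 pos [0.4911 0.0414 0.091 ] rpy [-1.7993e+02 -1.7000e-01  1.7879e+02] F [ 1.4 -0.3 -3.5] open 0.0194
turn [-0.001 -0.003 -0.   ] shift now [-0.08 -0.04 -2.9 ] shift in goal frame [-0.09 -0.04 -2.9 ]
```

View pics/j_side.png

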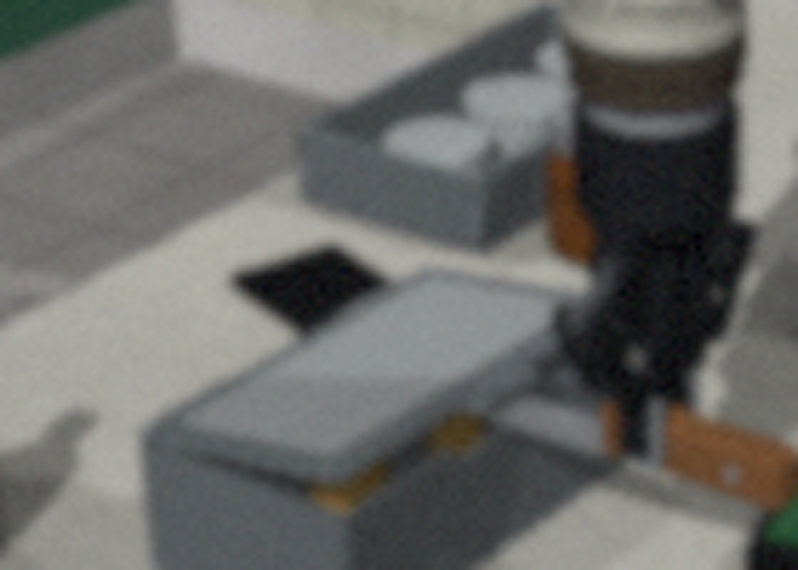

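The lid is rising on the blade, and both weights are visible. I continue up, then up and forward.

Request:
servo_tool(
  moves=[
    [[0,0,0,0,0,-0.5,1],[0,0,0,0,0,-0.6,1],[0,0,0,-0.1,0,-0.6,1],[0,0,0,-0.2,0,-0.6,1],[0,0,0,-0.3,0,-0.6,1],[0,0,0,-0.4,0,-0.6,1],[0,0,0,-0.5,0,-0.6,1],[0,0,0,-0.5,0,-0.6,1],[0,0,0,-0.6,0,-0.5,1],[0,0,0,-0.6,0,-0.4,1],[0,0,0,0,0,0,1]],
  ],
)

```text
time: 11.93
ee_pos: [0.5249, 0.0407, 0.1532]
tcp_rot: [-179.9, -0.3, 178.8]
wrist_force: [-0.8, 0.7, -4.2]
opening: 0.0195
```

```bash
python3 - <<'E'
from h import *
to((.565,.040,.168),(180,0,178.8))
im=imaging.camera('side'); cv2.imwrite('pics/k_side.png',cv2.resize(im[130:270,180:360],None,fx=4.2,fy=4.2,interpolation=cv2.INTER_CUBIC))
E
```

```text
t 11.93 pos [0.5249 0.0407 0.1532] rpy [-179.93   -0.33  178.8 ] F [-0.8  0.7 -4.2] open 0.0195
turn [-0.001 -0.006 -0.   ] shift now [-4.    0.01 -1.5 ] shift in goal frame [-4.01  0.01 -1.48]
```

View pics/k_side.png

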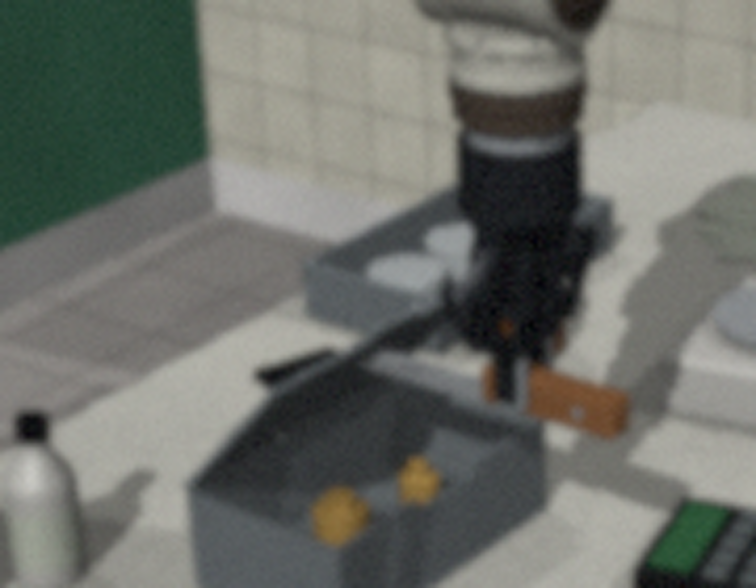

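The lid is at about 47°, and the larger weight looks to be the +y one. I push on towards past upright.

Request:
servo_tool(
  moves=[
    [[0,-0.005,0,-0.5,0,-0.4,1],[0,0,0,-0.6,0,-0.4,1],[0,0,0,-0.7,0,-0.3,1],[0,0,0,-0.8,0,-0.2,1],[0,0,0,-0.8,0,-0.1,1],[0,0,0,-0.8,0,0,1],[0,0,0,-0.8,0,0,1],[0,0,0,-0.8,0,0,1],[0,0,0,-0.7,0,0.1,1],[0,0,0,-0.6,0,0.1,1],[0,0,0,0,0,0,1]],
  ],
)

```text
time: 12.9
ee_pos: [0.6035, 0.0391, 0.1663]
tcp_rot: [-179.9, 0.1, 178.8]
wrist_force: [-1.2, -0.7, -1.7]
opening: 0.0195
```

```bash
python3 - <<'E'
from h import *
to((.622,.039,.165),(180,0,178.8))
im=imaging.camera('side'); cv2.imwrite('pics/l_side.png',cv2.resize(im[130:270,180:360],None,fx=4.2,fy=4.2,interpolation=cv2.INTER_CUBIC))
E
```

```text
t 12.9 pos [0.6035 0.0391 0.1663] rpy [-1.7992e+02  6.0000e-02  1.7880e+02] F [-1.2 -0.7 -1.7] open 0.0195
turn [-0.001  0.001  0.   ] shift now [-1.85  0.03  0.14] shift in goal frame [-1.85  0.03  0.13]
```

View pics/l_side.png

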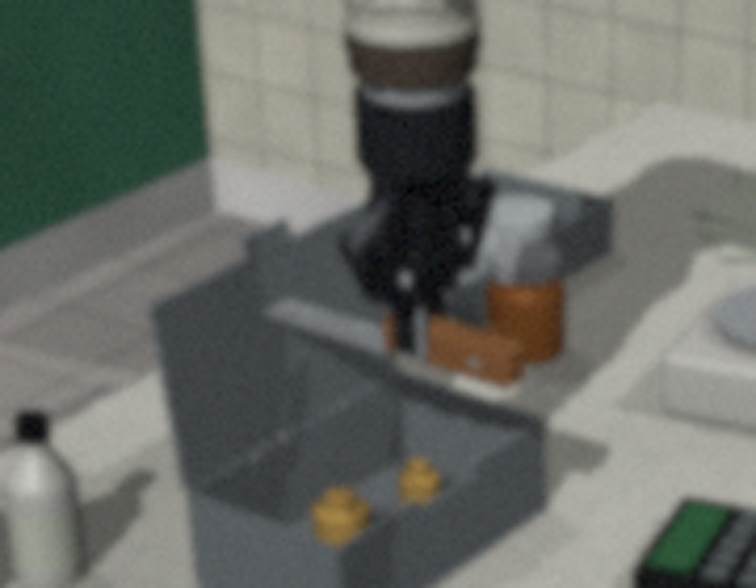

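The lid is just past upright (~95°). I push a further ~17 mm, to about 105°.

Request:
servo_tool(
  moves=[
    [[0,0,0,-0.4,0,0,1],[0,0,0,-0.5,0,0,1],[0,0,0,-0.5,0,0,1],[0,0,0,-0.2,0,0,1],[0,0,0,0,0,0,1]],
  ],
)

```text
time: 13.37
ee_pos: [0.6192, 0.0387, 0.1653]
tcp_rot: [-179.9, -0.1, 178.8]
wrist_force: [-2.0, -0.3, -1.3]
opening: 0.0195
```

```bash
python3 - <<'E'
from h import *
to((.45,.040,.165),(180,0,180))
im=imaging.camera('side'); cv2.imwrite('pics/m_side.png',cv2.resize(im[130:270,180:360],None,fx=4.2,fy=4.2,interpolation=cv2.INTER_CUBIC))
E
```

```text
t 13.37 pos [0.6192 0.0387 0.1653] rpy [-1.7991e+02 -1.3000e-01  1.7881e+02] F [-2.  -0.3 -1.3] open 0.0195
turn [-0.001 -0.002 -0.021] shift now [16.92 -0.22  0.07] shift in goal frame [16.92  0.13  0.03]
```

View pics/m_side.png

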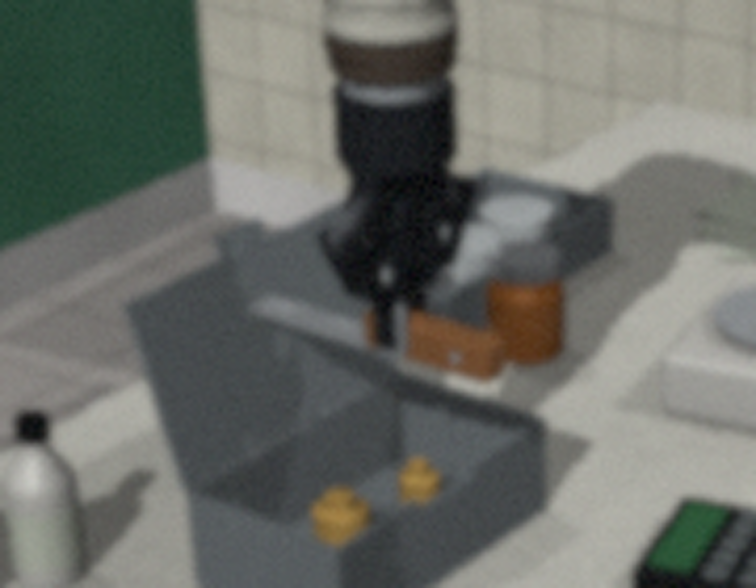

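The lid stands open at about 105°. I retreat with the spatula.

Request:
servo_tool(
  moves=[
    [[0,0,0,0.8,0,0,1],[0,0,0,2.5,0,0,1],[0,0,0,3,0,0,1],[0,0,0,3,0,0,1],[0,0,0,3,0.5,0,1],[0,0,0,2.5,1.5,0,1],[0,0,-0.01,0.3,2.8,0,1],[0,0,-0.01,0,2.8,0,1],[0,0,0,0,2.8,0,1],[0,0,0,0,2.8,0,1],[0,0,0,0,2.8,0,1],[0,0,0,0,2.8,0,1]],
  ],
)

```text
time: 14.42
ee_pos: [0.459, 0.2317, 0.1679]
tcp_rot: [179.9, 0.7, 179.5]
wrist_force: [1.0, -0.1, -1.5]
opening: 0.0193
```

```bash
python3 - <<'E'
from h import *
to((.471,.3135,.06),(180,0,180))
E
```

```text
t 14.42 pos [0.459  0.2317 0.1679] rpy [179.93   0.71 179.53] F [ 1.  -0.1 -1.5] open 0.0193
turn [ 0.001  0.012 -0.008] shift now [-1.    8.18 10.82] shift in goal frame [-1.2   8.18 10.79]
```

Request:
servo_tool(
  moves=[
    [[0,0.012,-0.008,-0.2,1.8,1.4,1],[0,0,0,-0.2,1.8,1.5,1],[0,0,0,-0.2,1.8,1.5,1],[0,0,0,-0.2,1.3,1.5,1],[0,0,0,-0.1,0.3,1.5,1],[0,0,0,0,0,1.2,1],[0,0,0,0,0,0.8,1],[0,0,0,0,0,0,1]],
  ],
)

```text
time: 15.08
ee_pos: [0.4657, 0.3119, 0.0743]
tcp_rot: [179.5, 0.6, -179.5]
wrist_force: [0.6, 0.2, -1.8]
opening: 0.0196
```

```bash
python3 - <<'E'
from h import *
im=imaging.camera('wrist'); cv2.imwrite('pics/n_wrist.png',im)
to((.471,.3135,.011),(180,0,180))
E
```

```text
t 15.13 pos [0.466  0.3119 0.0753] rpy [ 179.49    0.62 -179.54] F [-0.  -0.4 -2.1] open 0.0196
turn [0.009 0.011 0.008] shift now [-0.44  0.09  6.43] shift in goal frame [-0.5   0.16  6.43]
```

View pics/n_wrist.png

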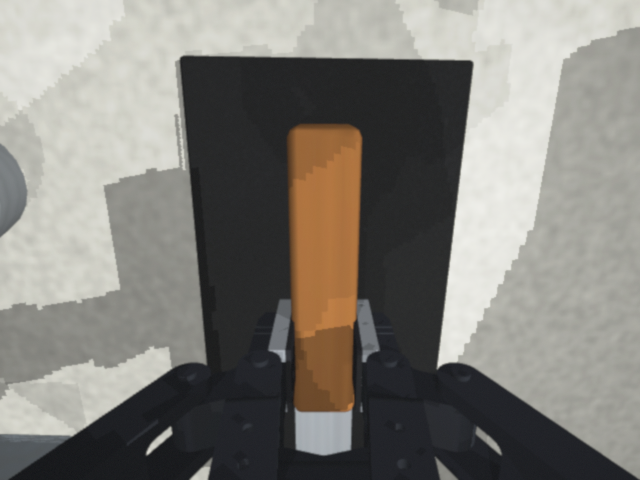

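The spatula sits in the grip exactly as before, with the handle front at (325,410), and is centred over the mat. I lower it.

Request:
servo_tool(
  moves=[
    [[0.009,0.011,0.008,-0.2,0.05,1.2,1],[0,0,0,-0.2,0.05,1.5,1],[0,0,0,-0.1,0.05,1.3,1],[0,0,0,0,0,0.8,1],[0,0,0,0,0,0.4,1],[0,0,0,0,0,0,1]],
  ],
)

```text
time: 15.63
ee_pos: [0.4735, 0.3135, 0.0233]
tcp_rot: [179.9, 0.2, 179.8]
wrist_force: [0.6, 0.7, -1.7]
opening: 0.0197
```

```bash
python3 - <<'E'
from h import *
to((.471,.3135,.0105),(180,0,180))
E
```

```text
t 15.63 pos [0.4735 0.3135 0.0233] rpy [179.9    0.2  179.79] F [ 0.6  0.7 -1.7] open 0.0197
turn [ 0.002  0.003 -0.004] shift now [ 0.26 -0.01  1.28] shift in goal frame [ 0.25 -0.    1.28]
```

Request:
servo_tool(
  moves=[
    [[0,0.003,0,0.2,0,0.6,1],[0,0,0,0,0,0.35,1],[0,0,0,0,0,0.2,1],[0,0,0,0,0,0,1]],
  ],
)

```text
time: 15.97
ee_pos: [0.4717, 0.3137, 0.0117]
tcp_rot: [179.9, 0.1, 179.8]
wrist_force: [-0.1, -0.1, -2.5]
opening: 0.0193
```

```bash
python3 - <<'E'
from h import *
to((.471,.3135,.0105),(180,0,180))
E
```

```text
t 15.97 pos [0.4717 0.3137 0.0117] rpy [1.7987e+02 5.0000e-02 1.7977e+02] F [-0.1 -0.1 -2.5] open 0.0193
turn [ 0.002  0.001 -0.004] shift now [ 0.07 -0.02  0.12] shift in goal frame [ 0.07 -0.02  0.12]
```

Request:
servo_tool(
  moves=[
    [[0,0,0,0,0,0.12,1],[0,0,0,0,0,0,1]],
  ],
)

```text
time: 16.13
ee_pos: [0.4719, 0.3138, 0.0108]
tcp_rot: [179.8, 0.1, 179.8]
wrist_force: [-0.4, -1.0, -1.4]
opening: 0.0195
```

Request:
servo_tool(
  moves=[
    [[0,0,0,0,0,0,3],[0,0,0,0,0,0,5],[0,0,0,0,0,0,5],[0,0,0,0,0,-0.8,5],[0,0,0,0,0,-2,5],[0,0,0,0,0,-3,5],[0,0,0,0,0,-3,5],[0,0,0,0,0,-3,5],[0,0,0,0,0,-2,5],[0,0,0,0,0,0,5]],
  ],
)

```text
time: 16.97
ee_pos: [0.471, 0.313, 0.1593]
tcp_rot: [179.8, 0.2, 179.8]
wrist_force: [0.4, 0.7, 0.9]
opening: 0.0503
```

```bash
python3 - <<'E'
from h import *
im=imaging.camera('top'); c=imaging.calibration('top'); cv2.imwrite('pics/o_top.png',im)
cv2.imwrite('pics/o_topc.png',cv2.resize(im[90:310,140:400],None,fx=2.7,fy=2.7,interpolation=cv2.INTER_CUBIC))
w=imaging.calibration('wrist'); im=imaging.camera('wrist'); cv2.imwrite('pics/o_wrist.png',im)
to((.47,.3,.2),(180,0,180))
hsv=cv2.cvtColor(im,cv2.COLOR_BGR2HSV);H,S,V=[hsv[...,i].astype(int) for i in range(3)]
rect(w,(S>110)&(H<20)&(V>40),.031,'handle')
E
```

```text
t 17.07 pos [0.4703 0.3126 0.1556] rpy [179.91   0.   179.78] F [ 0.9 -0.1 -0.4] open 0.0498
turn [ 0.002  0.    -0.004] shift now [ 0.02 -1.25 -4.44] shift in goal frame [ 0.03 -1.26 -4.44]
handle px [324.7 188. ] 4957 mean [443.2 313.6] rect [446.1 313.7] [22.4 98.8] 89.1
```

View pics/o_topc.png

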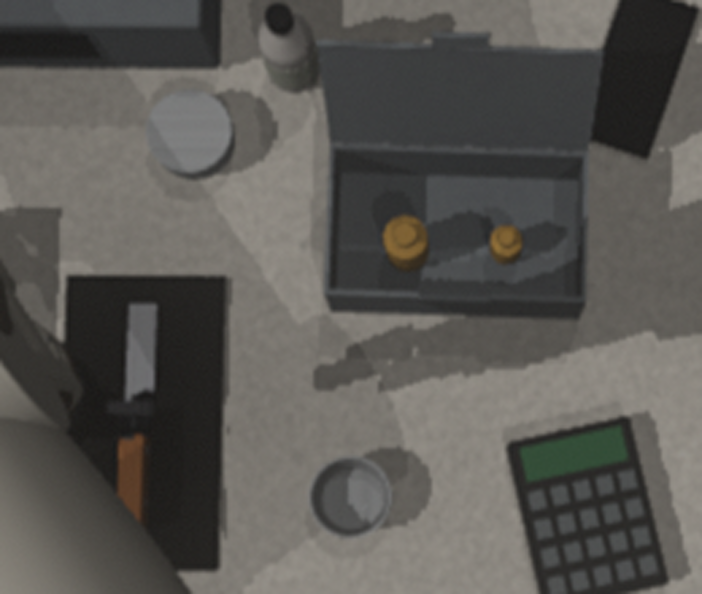

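View pics/o_wrist.png

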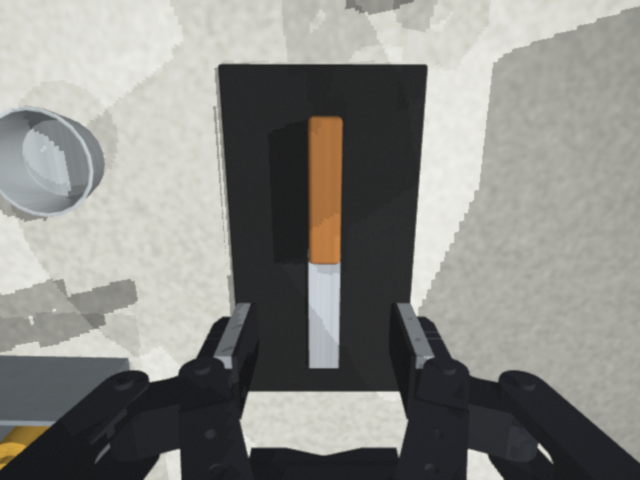

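The spatula lies flat in the middle of the mat, handle centre (446,314). The lid is open. The larger weight is the +y one, with its button at crop (405,233); the small one is at (507,238).

```bash
python3 - <<'E'
from h import *
c=imaging.calibration('top'); im=cv2.imread('pics/o_top.png')
hsv=cv2.cvtColor(im,cv2.COLOR_BGR2HSV);H,S,V=[hsv[...,i].astype(int) for i in range(3)]
m=((S>110)&(H>12)&(H<30)).astype(np.uint8); m[:150]=0;m[210:]=0;m[:,:255]=0;m[:,365:]=0
n,l,s,ce=cv2.connectedComponentsWithStats(m)
for k in range(1,n):
    if s[k,4]>20: print(s[k],ce[k],onz(c,*ce[k],.045))
print('button',onz(c,405/2.7+140-.3,233/2.7+90-.3,.066),'small',onz(c,507/2.7+140-.3,238/2.7+90-.3,.05))
a=np.radians(-1.2)
for y in(.045,-.045): print('expected',.657+np.cos(a)*-.01-np.sin(a)*y,.0377+np.sin(a)*-.01+np.cos(a)*y)
to((.651,.081,.17),(180,0,180))
print(bot.get_obs()['q'])
E
```

```text
[282 170  16  19 236] [289.49576271 178.68220339] [0.64864598 0.08321786 0.045     ]
[322 174  11  13 121] [326.83471074 179.85123967] [ 0.64603928 -0.00359527  0.045     ]
button [0.64945801 0.08188478 0.066     ] small [ 0.64950879 -0.0049621   0.05      ]
expected 0.6479446020600026 0.08289955495520161
expected 0.6460597842705005 -0.007080706557534483
t 17.07 pos [0.4703 0.3126 0.1556] rpy [179.91   0.   179.78] F [ 0.9 -0.1 -0.4] open 0.0498
turn [ 0.002  0.    -0.004] shift now [-18.16 -23.09  -1.47] shift in goal frame [-18.07 -23.16  -1.44]
[3.35714220e+01 6.04806661e+00 2.85640473e+00 8.67551814e+01
 7.64694124e-02 3.37896464e+01]
```

Request:
servo_tool(
  force=60,
  moves=[
    [[0,0,0,-1,-1.2,-0.4,6],[0,0,0,-1.7,-2.2,-0.4,6],[0,0,0,-1.7,-2.2,-0.3,6],[0,0,0,-1.7,-2.2,0,6],[0,0,0,-1.7,-2.2,0,6],[0,0,0,-1.7,-2.2,0,6],[0,0,0,-1.7,-2.2,0,6],[0,0,0,-1.7,-2.2,0,6],[0,0,0,-1.7,-2.2,0,6],[0,0,0,-1.5,-2,0,6],[0,0,0,-1,-1.2,0,6],[0,0,0,0,0,0,6]],
  ],
)

```text
time: 18.07
ee_pos: [0.6414, 0.0807, 0.1476]
tcp_rot: [-179.7, -1.3, -180.0]
wrist_force: [1.1, 1.1, 0.2]
opening: 0.0597
```

```bash
python3 - <<'E'
from h import *
to((.649,.0825,.1),(180,0,180))
E
```

```text
t 18.07 pos [0.6414 0.0807 0.1476] rpy [-179.73   -1.32 -179.96] F [1.1 1.1 0.2] open 0.0597
turn [-0.005 -0.023  0.001] shift now [-0.87  0.21  4.74] shift in goal frame [-0.76  0.18  4.76]
```

Request:
servo_tool(
  moves=[
    [[-0.005,-0.023,0,-0.4,0.1,1,6],[0,0,0,-0.3,0.1,1,6],[0,0,0,0,0,0.8,6],[0,0,0,0,0,0,6]],
  ],
)

```text
time: 18.4
ee_pos: [0.6462, 0.0823, 0.1129]
tcp_rot: [-180.0, -0.4, 179.9]
wrist_force: [-0.2, 0.6, 0.3]
opening: 0.0598
```

```bash
python3 - <<'E'
from h import *
w=imaging.calibration('wrist'); im=imaging.camera('wrist'); cv2.imwrite('pics/p_wrist.png',im)
to((.649,.0825,.025),(180,0,180))
for nm,p in dict(button=(.649,.0825,.066),bodytop=(.649,.0825,.056)).items(): print(nm,proj(w,p))
E
```

```text
t 18.45 pos [0.6463 0.0825 0.1136] rpy [-179.99   -0.41  179.95] F [-0.  -0.1 -0.8] open 0.0601
turn [-0.    -0.007 -0.001] shift now [-0.34  0.    8.85] shift in goal frame [-0.27  0.    8.86]
button (np.float64(324.9883989910348), np.float64(281.88643444658436))
bodytop (np.float64(324.94114285816875), np.float64(274.22424349900973))
```

View pics/p_wrist.png

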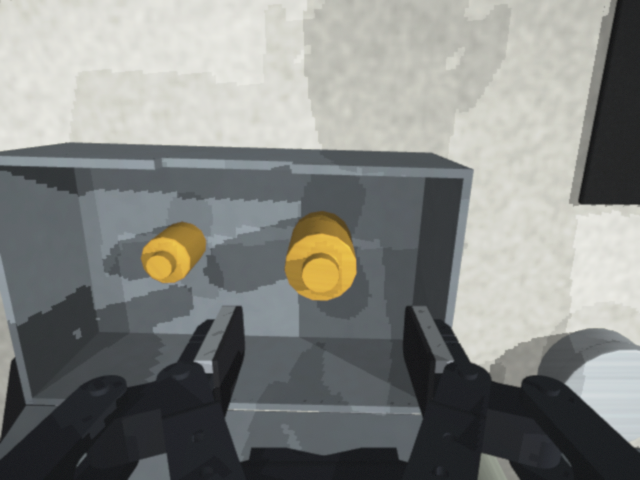

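The larger weight is centred between the fingers, with its button at (321,273) against a predicted (325,282), so about (.645, .081). I descend.

Request:
servo_tool(
  moves=[
    [[0,-0.007,0,0,-0.1,1.2,6],[0,0,0,0,0,1.8,6],[0,0,0,0,0,1.8,6],[0,0,0,0,0,1.5,6],[0,0,0,0,0,1,6],[0,0,0,0,0,0.4,6],[0,0,0,0,0,0,6]],
  ],
)

```text
time: 19.03
ee_pos: [0.6453, 0.0854, 0.0366]
tcp_rot: [180.0, 0.1, -179.8]
wrist_force: [-1.1, 0.9, 0.6]
opening: 0.0596
```

```bash
python3 - <<'E'
from h import *
to((.646,.081,.025),(180,0,180))
E
```

```text
t 19.03 pos [0.6453 0.0854 0.0366] rpy [ 1.7999e+02  8.0000e-02 -1.7975e+02] F [-1.1  0.9  0.6] open 0.0596
turn [0.    0.001 0.004] shift now [-0.06 -0.44  1.16] shift in goal frame [-0.07 -0.44  1.16]
```

Request:
servo_tool(
  moves=[
    [[0,0,0.004,0,-0.3,0.5,6],[0,0,0,0,-0.15,0.3,6],[0,0,0,0,0,0,6]],
  ],
)

```text
time: 19.28
ee_pos: [0.6462, 0.0811, 0.0302]
tcp_rot: [180.0, 0.2, -180.0]
wrist_force: [-0.3, 0.1, 0.3]
opening: 0.0601
```

Request:
servo_tool(
  force=60,
  moves=[
    [[0,0,0,0,0,0,4.5],[0,0,0,0,0,0,4],[0,0,0,0,0,0,3.5],[0,0,0,0,0,0,3],[0,0,0,0,0,0,3]],
  ],
)

```text
time: 19.7
ee_pos: [0.647, 0.0806, 0.0318]
tcp_rot: [180.0, 0.3, 180.0]
wrist_force: [0.3, -0.3, -1.3]
opening: 0.0361
```

Gripped at 36 mm. I lift.

Request:
servo_tool(
  moves=[
    [[0,0,0,0,0,-0.4,3],[0,0,0,0,0,-1,3],[0,0,0,0,0,-1.8,3],[0,0,0,0,0,-2,3],[0,0,0,0,0,-2,3],[0,0,0,0,0,-2,3],[0,0,0,0,0,-1.5,3],[0,0,0,0,0,0,3]],
  ],
)

```text
time: 20.37
ee_pos: [0.6433, 0.0806, 0.1428]
tcp_rot: [-180.0, -0.2, -180.0]
wrist_force: [0.7, -0.1, -4.6]
opening: 0.0362
```

```bash
python3 - <<'E'
from h import *
im=imaging.camera('side'); cv2.imwrite('pics/q_side.png',cv2.resize(im[110:270,180:360],None,fx=3.7,fy=3.7,interpolation=cv2.INTER_CUBIC))
to((.5415,-.339,.15),(180,0,180))
E
```

```text
t 20.42 pos [0.6431 0.0806 0.1413] rpy [-179.98   -0.25 -179.98] F [ 0.1  0.5 -5.1] open 0.036
turn [-0.    -0.004  0.   ] shift now [ 10.18 -41.96  -0.82] shift in goal frame [ 10.16 -41.96  -0.87]
```

View pics/q_side.png

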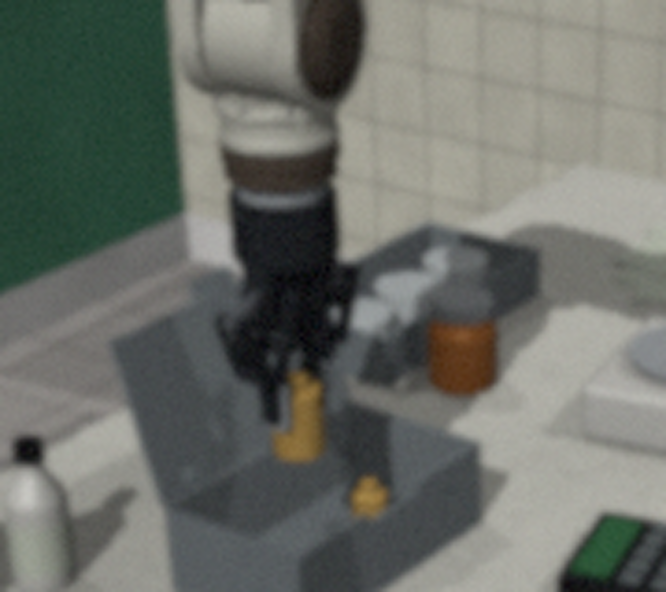

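The larger weight is lifted upright, bottom at about z 0.115, and the small one is still standing. I carry it to the balance.

Request:
servo_tool(
  moves=[
    [[0,0,0,0.3,-0.8,-0.4,3],[0,0,0,0.5,-1.8,-0.4,3],[0,0,0,0.6,-2.5,0,3],[0,0,0,0.6,-2.5,0,3],[0,0,0,0.6,-2.5,0,3],[0,0,0,0.6,-2.5,0,3],[0,0,0,0.6,-2.5,0,3],[0,0,0,0.6,-2.5,0,3],[0,0,0,0.6,-2.5,0,3],[0,0,0,0.6,-2.5,0,3],[0,0,0,0.6,-2.5,0,3],[0,0,0,0.6,-2.5,0,3]],
  ],
)

```text
time: 21.42
ee_pos: [0.5636, -0.2062, 0.1356]
tcp_rot: [179.8, -1.5, -179.5]
wrist_force: [0.8, -0.1, -5.2]
opening: 0.0356
```

```bash
python3 - <<'E'
from h import *
to((.5415,-.339,.14),(180,0,180))
print(bot.get_obs()['q'])
E
```

```text
t 21.42 pos [ 0.5636 -0.2062  0.1356] rpy [ 179.84   -1.52 -179.55] F [ 0.8 -0.1 -5.2] open 0.0356
turn [ 0.003 -0.027  0.008] shift now [  2.33 -13.26  -0.42] shift in goal frame [  2.21 -13.28  -0.44]
[-19.91600566  12.53960215   7.96802476  86.90954867  -0.38013376
 -20.36137715]
```

Request:
servo_tool(
  moves=[
    [[0,-0.027,0.008,0.3,-2.2,-0.4,3],[0,0,0,0.3,-2.2,-0.3,3],[0,0,0,0.3,-2.2,-0.2,3],[0,0,0,0.3,-2.2,0,3],[0,0,0,0.3,-1.8,0,3],[0,0,0,0.2,-1.2,0,3],[0,0,0,0.1,-0.5,0,3],[0,0,0,0,0,0,3],[0,0,0,0,0,0,3]],
  ],
)

```text
time: 22.17
ee_pos: [0.5338, -0.3407, 0.1337]
tcp_rot: [179.5, -0.8, 179.5]
wrist_force: [0.6, -0.7, -5.7]
opening: 0.0358
```

```bash
python3 - <<'E'
from h import *
w=imaging.calibration('wrist'); im=imaging.camera('wrist'); cv2.imwrite('pics/r_wrist.png',im)
to((.5415,-.339,.092),(180,0,180))
t=np.linspace(0,2*np.pi,13)
E
```

```text
t 22.22 pos [ 0.5338 -0.3404  0.1337] rpy [179.48  -0.84 179.54] F [-0.7  0.2 -4.8] open 0.0363
turn [ 0.009 -0.015 -0.008] shift now [-0.83  0.11  4.16] shift in goal frame [-0.77  0.14  4.17]
```

View pics/r_wrist.png

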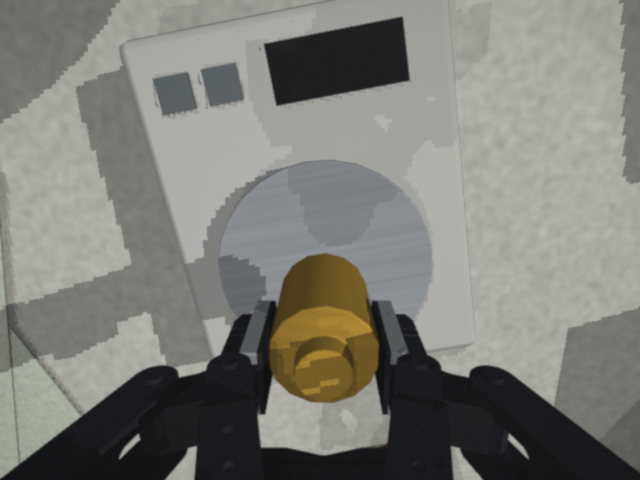

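```bash
python3 - <<'E'
from h import *
w=imaging.calibration('wrist')
P=np.array([onz(w,u,v,.062)[:2] for u,v in [(325,159),(218,255),(433,258),(245,194),(412,200)]])
A=np.c_[2*P,np.ones(len(P))]; x=np.linalg.lstsq(A,(P**2).sum(1),rcond=None)[0]; print(x[:2],np.sqrt(x[2]+x[0]**2+x[1]**2))
to((.5415,-.339,.092),(180,0,180))
E
```

```text
[ 0.5384117  -0.33919356] 0.05993773356422222
t 22.22 pos [ 0.5338 -0.3404  0.1337] rpy [179.48  -0.84 179.54] F [-0.7  0.2 -4.8] open 0.0363
turn [ 0.009 -0.015 -0.008] shift now [-0.83  0.11  4.16] shift in goal frame [-0.77  0.14  4.17]
```

The circle fit gives the pan radius as 59.9 mm (60 expected) and its centre at (.538, -.339); the top view gave (.5415, -.339). I use .540. TCP for touchdown is about z 0.088.

Request:
servo_tool(
  moves=[
    [[0.009,-0.015,-0.008,-0.3,0.05,0.8,3],[0,0,0,-0.2,0.05,1,3],[0,0,0,0,0,0.9,3],[0,0,0,0,0,0.4,3],[0,0,0,0,0,0,3]],
  ],
)

```text
time: 22.63
ee_pos: [0.5401, -0.3351, 0.1006]
tcp_rot: [179.9, 0.0, -179.7]
wrist_force: [-0.6, 0.4, -4.7]
opening: 0.0362
```

```bash
python3 - <<'E'
from h import *
to((.540,-.339,.088),(180,0,180))
E
```

```text
t 22.63 pos [ 0.5401 -0.3351  0.1006] rpy [ 1.7993e+02  1.0000e-02 -1.7973e+02] F [-0.6  0.4 -4.7] open 0.0362
turn [0.001 0.    0.005] shift now [ 0.01 -0.4   1.26] shift in goal frame [ 0.01 -0.39  1.26]
```

Request:
servo_tool(
  moves=[
    [[0,0,0.005,0,-0.35,0.4,3],[0,0,0,0,0,0.3,3],[0,0,0,0,0,0.2,3],[0,0,0,0,0,0,3]],
  ],
)

```text
time: 22.97
ee_pos: [0.5402, -0.3383, 0.0906]
tcp_rot: [179.9, -0.0, 180.0]
wrist_force: [0.1, 1.0, -4.5]
opening: 0.0363
```

```bash
python3 - <<'E'
from h import *
to((.540,-.339,.088),(180,0,180))
E
```

```text
t 22.97 pos [ 0.5402 -0.3383  0.0906] rpy [ 1.7990e+02 -4.0000e-02  1.7998e+02] F [ 0.1  1.  -4.5] open 0.0363
turn [ 0.002 -0.001 -0.   ] shift now [ 0.02 -0.07  0.26] shift in goal frame [ 0.02 -0.07  0.26]
```

Request:
servo_tool(
  moves=[
    [[0,0,0,0,0,0.15,3],[0,0,0,0,0,0,3]],
  ],
)

```text
time: 23.13
ee_pos: [0.5403, -0.3386, 0.0892]
tcp_rot: [179.9, -0.0, 180.0]
wrist_force: [-0.6, -0.7, -4.6]
opening: 0.036
```

Request:
servo_tool(
  moves=[
    [[0,0,0,0,0,0.08,3],[0,0,0,0,0,0,3]],
  ],
)

```text
time: 23.3
ee_pos: [0.5404, -0.3388, 0.0887]
tcp_rot: [179.9, -0.0, 180.0]
wrist_force: [0.9, -0.3, -4.0]
opening: 0.0358
```

Request:
servo_tool(
  moves=[
    [[0,0,0,0,0,0.1,3],[0,0,0,0,0,0,3]],
  ],
)

```text
time: 23.47
ee_pos: [0.5405, -0.3389, 0.088]
tcp_rot: [179.9, 0.0, 179.9]
wrist_force: [0.5, -0.0, -4.5]
opening: 0.0361
```

Request:
servo_tool(
  moves=[
    [[0,0,0,0,0,0.08,3],[0,0,0,0,0,0,3]],
  ],
)

```text
time: 23.63
ee_pos: [0.5406, -0.339, 0.088]
tcp_rot: [180.0, 0.1, 179.9]
wrist_force: [0.3, 0.4, -5.1]
opening: 0.0357
```

Request:
servo_tool(
  moves=[
    [[0,0,0,0,0,0.12,3],[0,0,0,0,0,0,3]],
  ],
)

```text
time: 23.8
ee_pos: [0.5408, -0.3391, 0.088]
tcp_rot: [-180.0, 0.1, 179.9]
wrist_force: [-0.1, -0.3, -5.0]
opening: 0.0364
```

Request:
servo_tool(
  moves=[
    [[0,0,0,0,0,0.12,3],[0,0,0,0,0,0,3]],
  ],
)

```text
time: 23.97
ee_pos: [0.5411, -0.3392, 0.0879]
tcp_rot: [-179.9, 0.2, 179.9]
wrist_force: [0.7, -0.3, -4.9]
opening: 0.0357
```

```bash
python3 - <<'E'
from h import *
s=imaging.calibration('side'); im=imaging.camera('side'); cv2.imwrite('pics/s_side.png',cv2.resize(im[130:250,320:440],None,fx=5,fy=5,interpolation=cv2.INTER_CUBIC))
to((.540,-.339,.087),(180,0,180))
for z in (.062,.064,.122): u,v=proj(s,(.541,-.339,z)); print((u-320)*5,(v-130)*5)
E
```

```text
t 24.02 pos [ 0.5411 -0.3392  0.0877] rpy [-179.95    0.2   179.95] F [-1.6 -0.3  1. ] open 0.0357
turn [-0.001  0.004 -0.001] shift now [0.11 0.02 0.07] shift in goal frame [0.11 0.02 0.07]
236.9420975136066 371.17065090851736
237.08068741595213 368.36693634653415
241.16972863210634 285.6444276481389
```

View pics/s_side.png

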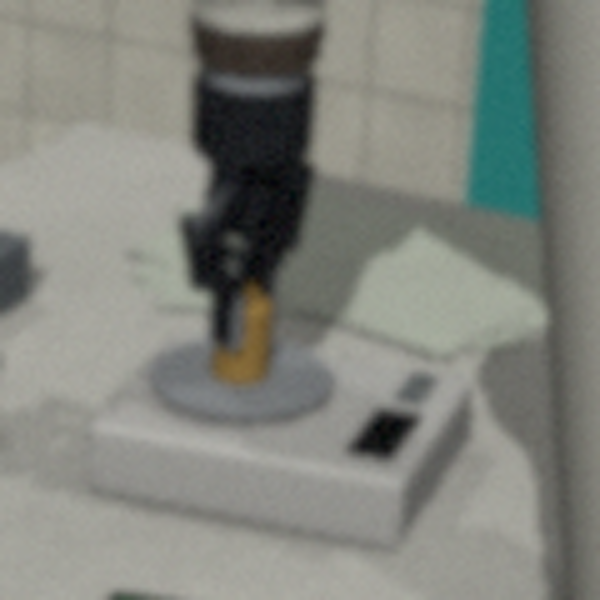

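The weight rests on the pan: the force has gone from -5 to about +1 N, and the base is seen at (243,378). I release and go straight up.

Request:
servo_tool(
  moves=[
    [[0,0,0,0,0,0,4],[0,0,0,0,0,0,5],[0,0,0,0,0,0,6],[0,0,0,0,0,0,6],[0,0,0,0,0,-0.5,6],[0,0,0,0,0,-1.5,6],[0,0,0,0,0,-2.5,6],[0,0,0,0,0,-3,6],[0,0,0,0,0,-3,6],[0,0,0,0,0,-3,6],[0,0,0,1,0,-1.5,6],[0,0,0,0,0,0,6]],
  ],
)

```text
time: 25.02
ee_pos: [0.5298, -0.3386, 0.2458]
tcp_rot: [-179.9, 0.2, 180.0]
wrist_force: [0.1, -0.2, 0.4]
opening: 0.06
```

Request:
servo_tool(
  moves=[
    [[0,0,0,2.5,-1,-1,6],[0,0,0,3,-2,-1,6],[0,0,0,3,-2,-1,6],[0,0,0,3,-2,0,6],[0,0,0,2,-1,0,6],[0,0,0,0,0,0,6],[0,0,0,0,0,0,6]],
  ],
)

```text
time: 25.6
ee_pos: [0.3916, -0.4212, 0.2737]
tcp_rot: [-179.9, 0.3, -179.9]
wrist_force: [0.1, -0.9, 0.3]
opening: 0.0598
```

```bash
python3 - <<'E'
from h import *
t=imaging.calibration('top')
im=imaging.camera('top'); cv2.imwrite('pics/t_top.png',im)
im2=imaging.camera('side'); cv2.imwrite('pics/t_side.png',im2)
cv2.imwrite('pics/t_sidec.png',cv2.resize(im2[150:290,180:440],None,fx=3,fy=3,interpolation=cv2.INTER_CUBIC))
w=imaging.calibration('wrist'); cv2.imwrite('pics/t_wrist.png',imaging.camera('wrist'))
to((.540,-.339,.087),(180,0,180))
for p in [(.541,-.339,.122),(.541,-.339,.062)]: print(proj(t,p),proj(w,p))
E
```

```text
t 25.75 pos [ 0.3928 -0.4203  0.2737] rpy [-179.91    0.27 -179.73] F [ 0.3 -0.5 -0.3] open 0.06
turn [-0.002  0.005  0.005] shift now [-14.66   8.09  18.72] shift in goal frame [-14.72   8.13  18.67]
(np.float64(482.27105004289774), np.float64(218.36436612248437)) (np.float64(419.74517859256855), np.float64(387.81153766287093))
(np.float64(473.90221694278466), np.float64(223.1017200597375)) (np.float64(406.4753767054805), np.float64(348.049761059621))
```

View pics/t_top.png

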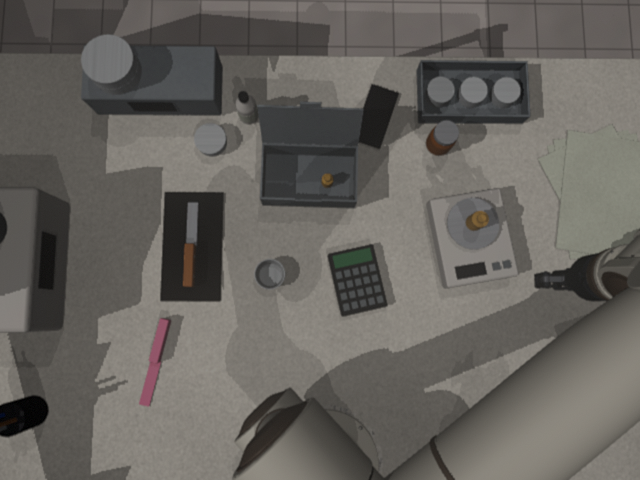

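View pics/t_sidec.png

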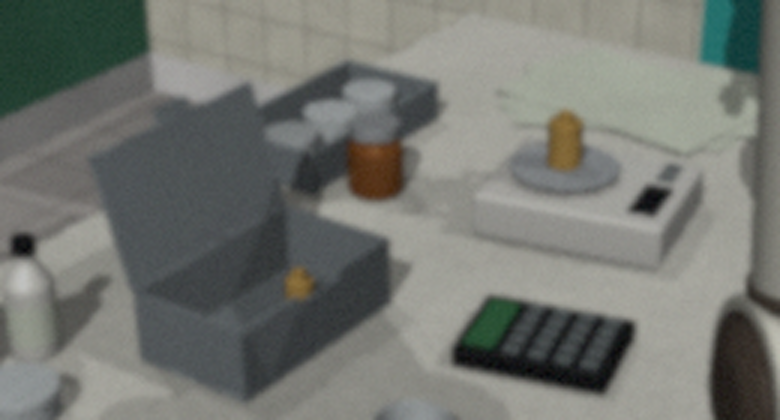

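View pics/t_wrist.png

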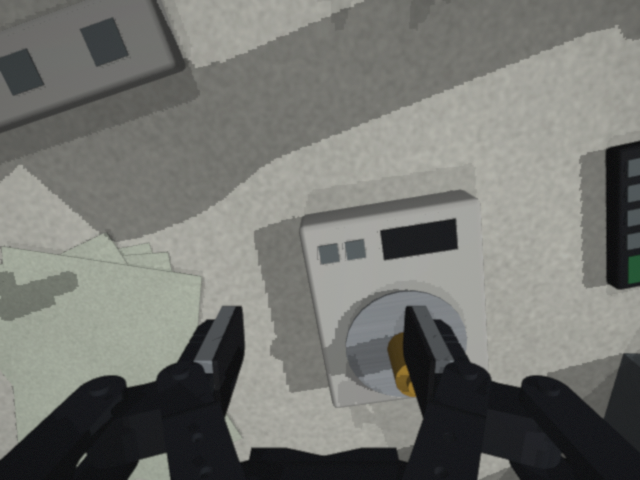

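The final views show what the task asked for:
- **Weights:** the larger one is upright on the middle of the pan, its button at (480,218) against a predicted (482,218). The small one is standing in the case at (327,180).
- **Lid:** open, back past upright.
- **Spatula:** lying on the mat's middle.
- **Other items:** unmoved.

```bash
python3 - <<'E'
from workcell import bot
print(bot.job_done())
E
```

```text
the job is handed in; nothing more can be done
None
```

The job is done and handed in at about 26 s of the 69 s allowed.

**What I did:**
1. I gripped the brown spatula, slid its blade into the notch and lifted the lid with it. I then pushed the lid back with the blade tip to about 105°, estimated from the tip position.
2. I laid the spatula flat on the middle of its mat.
3. I set the larger (+y) weight upright on the pan.

**Last checks:**
- **Lid:** open past upright in the top and side views.
- **Spatula:** handle centre measured at (446, 314) mm, which puts the spatula's middle within about 2 mm of the mat's centre.
- **Large weight:** upright, with its button within about 3 mm of where a centred weight would show.
- **Rest of the bench:** the small weight still stands in the case, and nothing else shows any movement.

**What disagreed or went wrong:**
- **Camera differences:** the wrist and top cameras differed by 3–4 mm in x. I used values between them for the spatula and the pan.
- **Joint limit:** joint 6 ran into its 180° range end during the first approach, so I turned the gripper half a turn the other way.
- **Touchdown force:** at touchdown on the pan the force reading stayed near -5 N for several small steps before showing contact. I pressed down only about a millimetre per step.

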